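Seat the taper arbor in the setting fixture

TASK

Lift the steel taper arbor out of its grey storage rack, lower it gently and upright into the tapered socket of the green setting fixture, and let go of it there so that it can centre itself. Then press slowly down on the top of its head, past the stiff ejector pin, until its flange is fully home on the socket's rim without slamming (80 N at most), and hold a steady push of about 20 N on it for half a second before you back away. Do not disturb the marker, the spanner, the pliers or the torch lying round about.

Things in the scene. Friction and masses are not known exactly. Their poses are not given: they have to be found in the camera images.
- arbor_head (a point): Middle of the bright head (34 mm diameter, 42 mm tall, flat solid top) of the loose steel arbor: grasp here, at any yaw. The arbor is round, 95 mm tall, about 0.4 kg, upright in the rack at the start; below the head are a dark flange (60 mm diameter, 8 mm thick) and a taper. The point lies 21 mm below the top, 21 mm above the flange's upper face, 29 mm above its underside; z up along the axis
- arbor_top (a point): Centre of the flat top of the arbor's head, 21 mm above arbor_head: where to press
- arbor_flange (a point): Point on the arbor's axis in the plane of the flange's underside, 45 mm above the foot, 50 mm below the top. When the arbor is home this plane lies on the rim of the socket
- rack_mouth (a point): Centre of the bore's mouth in the top of the storage rack: a grey plastic block 84 mm square and 60 mm high on a dark plate 100 mm square, fixed to the bench. The bore is 51 mm in diameter and 54 mm deep; the arbor hangs in it by its flange and lifts straight out
- marker: Loose black and white marker pen lying on the bench between rack and fixture, 132 mm long; origin at its middle. Leave alone
- wrench: Loose steel spanner on the robot's right, 184 mm long; origin at its middle. Leave alone
- pliers: Loose pliers with black handles on the robot's left, 190 mm long; origin at their middle. Leave alone
- torch: Loose black pocket torch beyond the work, 122 mm long; origin at its middle. Leave alone
- arbor: The whole arbor (see arbor_head); origin at the centre of its foot, z upwards. Its taper is 45 mm long, 22 mm in diameter at the foot and 48 mm under the flange; it fits the socket with about 0.7 mm to spare all round when the flange lies on the rim. Taper and flange are oiled and slip easily on the fixture (friction about 0.12)
- fixture: The setting fixture: green base plate 110 mm square, fixed to the bench, with a sleeve (black lock knob) that holds a round steel cup (rim 66 mm outer diameter). Origin under its centre, on the bench; z up, the socket's axis. The cup's height was set and locked by hand: its flat rim stands anywhere from 68 to 76 mm above the origin. Socket: 49 mm wide at the rim, 22 mm 48 mm lower
- socket_foot (a point): Point on the socket's axis 12 mm above the bench (top of the base plate). In the socket's bottom a brass ejector pin (17 mm wide, flat top) stands 4 to 11 mm too high, so that an arbor set on it stays that much short of home, whatever the cup's height. It has friction of about 9 N and no spring: it bears the arbor's weight, gives way under a push of about 6 N, and stays down. The rim is a hard stop

How it is judged:
On the way, in this order (a step that is already met when the one before it is completed fails the run):
1. the arbor has been lifted clear of the rack (z of arbor_flange in the frame of rack_mouth above 0.05 m), for 0.1 s.
2. the arbor stands upright in the tapered socket, let go by the gripper (horizontal distance between arbor_flange and fixture below 0.012 m and z of arbor_flange in the frame of fixture below 0.092 m and angle between arbor's own z axis and vertical below 0.2 rad and contact force between arbor and fixture above 1 N and contact force between the fingers and arbor below 0.1 N), for 0.2 s.
3. the arbor is held home (centred, upright, still) by a steady push: 15 to 34 N between it and the fixture, its own weight of about 4 N included (horizontal distance between arbor_flange and fixture below 0.002 m and z of arbor_flange in the frame of fixture below 0.078 m and angle between arbor's own z axis and vertical below 0.03 rad and linear speed of arbor below 0.003 m/s and contact force between arbor and fixture between 15 and 34 N), for 0.35 s.
At the end, for the whole second after the job is handed in: The arbor stays home in the socket: centred within 2 mm, upright within 0.03 rad, its flange no more than 78 mm above the bench, at rest and released (horizontal distance between arbor_flange and fixture below 0.002 m and z of arbor_flange in the frame of fixture below 0.078 m and angle between arbor's own z axis and vertical below 0.03 rad and linear speed of arbor below 0.01 m/s); the robot touches nothing.
It fails at once if the arbor slammed into or pressed on the fixture with more than 80 N (contact force between arbor and fixture above 80 N).
It fails at once if the arbor tipped over by more than 0.5 rad (angle between arbor's own z axis and vertical above 0.5 rad).
It fails at once if a bystander (marker, spanner, pliers, torch) moved more than 20 mm (distance of any of marker, wrench, pliers, torch from where it was at the start of the episode above 0.02 m).
It also fails if it takes over 67 s, if anything falls off the work surface, if the arm or the gripper's body presses on something with over 40 N, if the wrist force passes 120 N, or if a joint passes its speed limit or range.

ROBOT

A 6-joint arm with a two-finger parallel gripper is mounted at the origin on the work surface; the furniture and walls round the work are solid. World frame = base frame: x ahead of the robot, y to its left, z up, the work surface at z = 0. Lengths are in m, angles in rad, forces in N, time in s.
With the tool pointing down it reaches from about 0.4 to 0.925 m from the base axis. Payload 3.4 kg.
Tool frame: the origin (TCP) lies at the very end of the fingers, on their centre line; the grasp point (between the pads) lies 19 mm behind it; z points along the fingers, y is the direction in which the jaws open and shut (so a half turn about z gives the same grasp; the last joint's range is limited). The gripper opens to 85 mm and grips with 20 to 120 N. Pads are 22 mm wide; open, the fingers measure 114 mm over their backs; the gripper's body (76 mm by 85 mm) begins 54 mm behind the grasp point. The pads swing forward as they close: fully open they stand 13 mm farther back than shut.
Start: joints at [1.073, 0.307, 1.506, -0, 1.328, -0.073], TCP at [0.237, 0.524, 0.231] pointing down, gripper open.
Joint ranges: [-3.12, 3.12], [-1.05, 2.28], [0.14, 2.33], [-1.42, 4.57], [0.1, 2.73], [-2.68, 2.68]. Speed limits (rad/s): [2.57, 2.57, 3.14, 3.14, 3.14, 3.14].

INTERFACE

Orientations are given as [roll, pitch, yaw] about the fixed x, y, z axes, in that order (R = Rz(yaw) Ry(pitch) Rx(roll)).
In Python, from bench import r gives the robot as it stands.
- The arm moves only by the shell command python3 -m handwheel 'ROWS' [OPENING]. ROWS is JSON, a list of rows, each an object of numbers: "dx", "dy", "dz": the shift along the tool's x, y, z in cm; "yaw": the turn about the tool's z in degrees. A call has 1 to 8 rows; each row shifts and turns the commanded pose from where the row before left it, along the tool's axes as they then stand; what a row does not reach is not made up. A row lasts 1/12 s, in which the tool goes at most 41.7 mm and 7.16 degrees, less where a joint would pass 70% of its speed; a pose out of reach is approached as far as the arm can. A call is refused whole if a number of a shift passes 4.17 or a number of a turn 7.16, either way. A call with a gripper value outside its range is refused whole. OPENING is the opening, from 0 (shut) to 1 (fully open), set as the call begins (- or left out, the last holds). The fingers move at their own pace and stop on an object; the grip force is fixed at half the most. Time passes only in rows, so rows that do not move let the fingers close. It gives the time, the measured TCP pose, the force and the opening at its end, in the units of the state.
- r.read_state(): the state, without advancing time (a new reading comes with each control period).
- r.camera(name): name is "side" or "top"; returns the picture (420x560x3 uint8, red, green, blue); there is no depth.
- r.camera_model(name): a dict with "K" (3x3 intrinsics, pixels), "xyz" and "orientation" of the camera in the world. Camera axes: x right, y down, z forward; pixel columns grow to the right and rows downward; lengths in m; the calibration is good to about 2 mm. A picture is of the moment at which its call begins. camera_model takes no time and is no camera call.
- r.sign_off(): hands the job in, once; it reports no verdict.
The state is a dict: "time_s": time; "joint_positions": joint angles; "dq": joint speeds; "joint_torque": joint torques, N m; "ee_pos": TCP position; "tool_rot": TCP orientation; "wrist_force": force on the tool from outside, world axes, zero at the start; "wrist_torque": the same for the moment, N m; "opening": finger opening in m.
Only numpy, scipy, OpenCV 4.12 (cv2) and the standard library are available. Lean on these libraries where they do the work, as an engineer would, in place of code of your own. Each camera call takes 0.05 s, during which the arm holds its last target.

## Working session

There is one attempt and no reset: what is moved stays moved. The work goes in short steps, Python scripts to look and compute and a shell command to move; the robot and the scene stay as the last step left them, time stands still between calls to the robot, and variables do not carry over. Pictures are saved under pics/ and viewed, and the job is handed in when it is done.

```bash
ls; mkdir -p pics
python3 - <<'E'
from bench import r
import cv2
s=r.read_state(); print({k:s[k] for k in s})
for n in("side","top"):
    cv2.imwrite(f"pics/{n}0.png",r.camera(n)[:,:,::-1]); print(r.camera_model(n))
E
```

```text
pics
{'time_s': 0.0, 'joint_positions': array([ 1.07249577e+00,  3.07575840e-01,  1.50767495e+00,  7.65881509e-06,
        1.32838461e+00, -7.35160243e-02]), 'dq': array([-4.15209341e-04,  9.60799408e-04,  6.52237831e-06, -8.28176369e-04,
       -6.68505886e-04,  6.30618579e-04]), 'joint_torque': array([-8.50556830e-05, -4.57551920e+01, -2.51913947e+01,  1.46239599e-04,
        1.33661678e-02, -5.43475196e-06]), 'ee_pos': array([0.23666754, 0.52327493, 0.23037881]), 'tool_rot': array([-3.13955597e+00, -1.57450463e-04,  2.71680612e+00]), 'wrist_force': array([ 0.66311706, -0.05686505, -0.72187623]), 'wrist_torque': array([-0.00188613, -0.00776914, -0.02271647]), 'opening': 0.0855325516516376}
{'K': array([[393.11920399,   0.        , 287.00206031],
       [  0.        , 393.11920399, 212.60821717],
       [  0.        ,   0.        ,   1.        ]]), 'xyz': array([ 0.50198195, -0.80103702,  0.65209597]), 'orientation': array([-2.16372936,  0.00402742, -0.13576179])}
{'K': array([[409.38469378,   0.        , 285.26946699],
       [  0.        , 409.38469378, 214.18269072],
       [  0.        ,   0.        ,   1.        ]]), 'xyz': array([ 0.47682054, -0.01668603,  1.07928631]), 'orientation': array([-3.00232692,  0.0207986 , -1.57926773])}
```

View pics/side0.png

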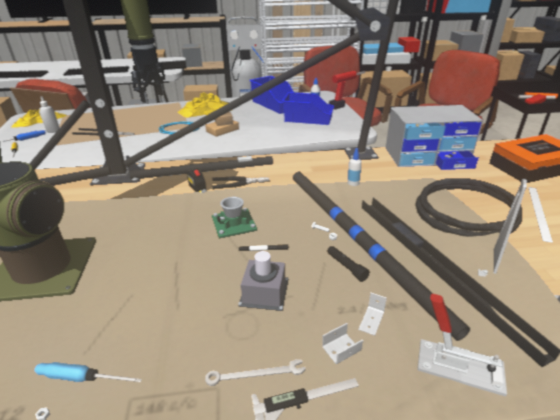

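View pics/top0.png

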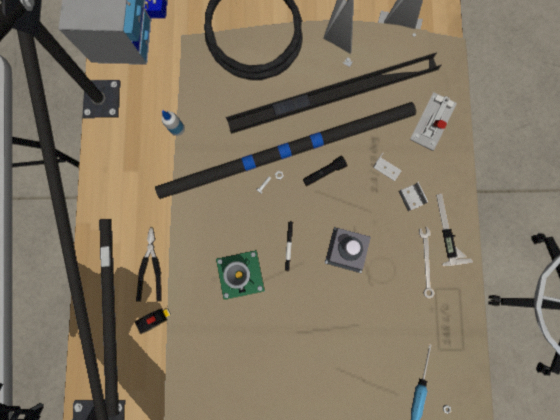

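```bash
cat > h.py <<'E'
import numpy as np,cv2
from scipy.spatial.transform import Rotation as R
from bench import r
def ray(n,u,v):
    m=r.camera_model(n);K=np.array(m['K'])
    d=R.from_euler('xyz',m['orientation']).as_matrix()@np.linalg.inv(K)@[u,v,1.]
    return np.array(m['xyz']),d
def onz(n,u,v,z):
    o,d=ray(n,u,v); return o+d*(z-o[2])/d[2]
def tri(a,b):
    (o1,d1),(o2,d2)=ray('side',*a),ray('top',*b)
    t=np.linalg.lstsq(np.c_[d1,-d2],o2-o1,rcond=None)[0]
    p,q=o1+d1*t[0],o2+d2*t[1]; return (p+q)/2,np.linalg.norm(p-q)
def proj(n,p):
    m=r.camera_model(n);c=R.from_euler('xyz',m['orientation']).as_matrix().T@(np.array(p)-m['xyz'])
    x=np.array(m['K'])@c; return x[:2]/x[2]
def crop(src,x0,y0,w,h,k,out):
    im=cv2.imread(src)[y0:y0+h,x0:x0+w]; cv2.imwrite(out,cv2.resize(im,None,fx=k,fy=k,interpolation=cv2.INTER_NEAREST))
E
python3 - <<'E'
from h import *
a=cv2.imread('pics/top0.png');b=cv2.imread('pics/side0.png')
f=lambda i,x,y,w,h:cv2.resize(i[y:y+h,x:x+w],(390,290),interpolation=cv2.INTER_NEAREST)
t=np.vstack([np.hstack([f(a,310,215,78,58),f(a,200,245,78,58)]),np.hstack([f(b,225,250,78,58),f(b,195,190,78,58)])])
cv2.imwrite('pics/z0.png',t)
E
```

```text
(no output)
```

View pics/z0.png

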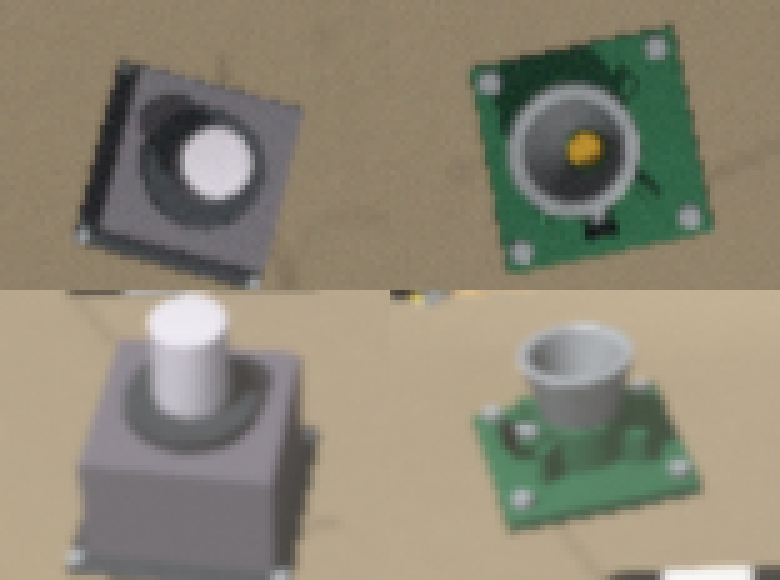

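Run:
```python
from h import *
a=cv2.imread('pics/top0.png');b=cv2.imread('pics/side0.png')
def big(i,x,y,w,h,k=8): return cv2.resize(i[y:y+h,x:x+w],None,fx=k,fy=k,interpolation=cv2.INTER_CUBIC)
def show(img,m,x,y,k=8,n=3):
    cs,_=cv2.findContours(m,cv2.RETR_EXTERNAL,cv2.CHAIN_APPROX_NONE)
    for c in sorted(cs,key=cv2.contourArea)[::-1][:n]:
        if len(c)<20: continue
        e=cv2.fitEllipse(cv2.convexHull(c)); print(' ',cv2.contourArea(c)/k/k,((e[0][0]+.5)/k+x-.5,(e[0][1]+.5)/k+y-.5),np.array(e[1])/k)
        cv2.ellipse(img,e,(0,0,255),1)
    return img
o=[]
i=big(a,335,230,35,35); g=i.min(2); print('headtop'); o.append(show(i,(g>165).astype('u1') if 0 else (g>165).astype(np.uint8)*255,335,230,n=1))
i=big(a,217,255,40,40); hsv=cv2.cvtColor(i,cv2.COLOR_BGR2HSV); m=((hsv[...,1]<40)&(hsv[...,2]>120)).astype(np.uint8)*255; print('rim top'); o.append(show(i,m,217,255,n=1))
i=big(b,248,248,30,22); g=i.min(2); m=(g>205).astype(np.uint8)*255;print('headside',g.max()); o.append(show(i,m,248,248,n=1))
i=big(b,214,190,36,30); hsv=cv2.cvtColor(i,cv2.COLOR_BGR2HSV); print('rim side'); m=((hsv[...,1]<40)&(hsv[...,2]>150)).astype(np.uint8)*255; o.append(show(i,m,214,190,n=1))
H=max(x.shape[0] for x in o)
o=[cv2.copyMakeBorder(x,0,330-x.shape[0],0,330-x.shape[1],cv2.BORDER_CONSTANT) if x.shape[0]<330 else x for x in o]
o=[cv2.resize(x,(290,290)) for x in o]
cv2.imwrite('pics/z1.png',np.vstack([np.hstack(o[:2]),np.hstack(o[2:])]))
for z in(.06,.072,.08,.11,.118): print(z,onz('top',353.2,247.2,z),onz('top',236.8,275,z))
print(tri((262.6,256.4),(353.2,247.2)),tri((195+(576-390)/5,190+(352-290)/5),(236.8,275)))
```

```text
headtop
  136.921875 (352.9431571960449, 247.24480056762695) [13.19945621 13.56796169]
rim top
  527.8828125 (236.45185089111328, 275.0953903198242) [26.04321098 26.8099041 ]
headside 243
  119.578125 (261.8452672958374, 255.96210765838623) [10.33291149 15.12626076]
rim side
  242.421875 (231.4192886352539, 202.289080619812) [13.10385227 24.73799706]
0.06 [ 0.53537039 -0.16435517  0.06      ] [0.46962025 0.12429943 0.06      ]
0.072 [ 0.53468108 -0.16261667  0.072     ] [0.46970502 0.12263962 0.072     ]
0.08 [ 0.53422155 -0.16145767  0.08      ] [0.46976153 0.12153308 0.08      ]
0.11 [ 0.53249829 -0.15711141  0.11      ] [0.46997346 0.11738354 0.11      ]
0.118 [ 0.53203875 -0.15595241  0.118     ] [0.47002997 0.116277   0.118     ]
(array([ 0.53394697, -0.15753704,  0.10716004]), np.float64(0.002566880589505314)) (array([0.47177257, 0.12264185, 0.07240297]), np.float64(0.0041310141194254675))
```

View pics/z1.png

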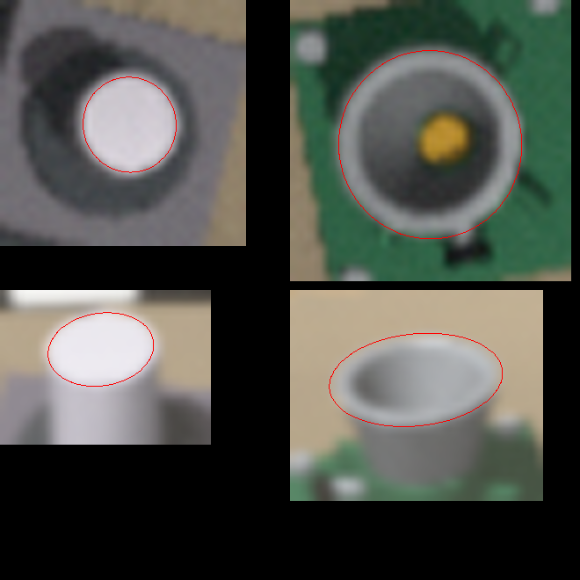

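Run:
```python
from h import *
print(tri((261.85,255.96),(352.95,247.24)),tri((231.42,202.29),(236.45,275.1)))
for z in(.11,.116): print(onz('top',352.95,247.24,z),onz('side',261.85,255.96,z))
for z in(.068,.072,.076): print(onz('top',236.45,275.1,z),onz('side',231.42,202.29,z))
# base plate corners of rack on bench & marker, grippers
for n,c in dict(rb1=(326,262)).items(): print(n,onz('top',*c,0))
for n,c in dict(m1=(291,222),m2=(288,270),sp1=(424,230),sp2=(430,297),t1=(306,181),t2=(345,161),pl=(150,265)).items(): print(n,onz('top',*c,.01))
s=r.read_state(); print(s['ee_pos'],s['tool_rot'])
```

```text
(array([ 0.53312322, -0.15681629,  0.10799227]), np.float64(0.0011944122804043256)) (array([0.47060023, 0.12346651, 0.07244396]), np.float64(0.0022535765100973795))
[ 0.53240989 -0.15652126  0.11      ] [ 0.53360432 -0.15915347  0.11      ]
[ 0.53206578 -0.15565566  0.116     ] [ 0.53325432 -0.16625794  0.116     ]
[0.46944153 0.1240507  0.068     ] [0.4714947  0.13058388 0.068     ]
[0.46947072 0.12349403 0.072     ] [0.47170348 0.12420396 0.072     ]
[0.4694999  0.12293737 0.076     ] [0.47191226 0.11782405 0.076     ]
rb1 [ 0.50087886 -0.10095269  0.        ]
m1 [ 0.60598798 -0.01061303  0.01      ]
m2 [ 0.48096649 -0.00154648  0.01      ]
sp1 [ 0.58119317 -0.35686427  0.01      ]
sp2 [ 0.40974068 -0.36258221  0.01      ]
t1 [ 0.71560156 -0.05173621  0.01      ]
t2 [ 0.76894224 -0.1569522   0.01      ]
pl [0.49698046 0.35862861 0.01      ]
[0.23668968 0.52332485 0.23047651] [-3.13972662e+00 -1.48400739e-04  2.71678111e+00]
```

```bash
cat >> h.py <<'E'
def go(x,y,z):
    s=r.read_state(); M=R.from_euler('xyz',s['tool_rot']).as_matrix()
    d=np.array([x,y,z])-s['ee_pos']; print('t',round(s['time_s'],2),'tool cm',np.round(M.T@d*100,2),'rot',np.round(s['tool_rot'],4),'pos',np.round(s['ee_pos'],4))
E
python3 -c "
from h import *
go(.533,-.157,.23)"
```

```text
t 0.1 tool cm [-55.04 -49.77   0.13] rot [-3.1397e+00 -1.0000e-04  2.7168e+00] pos [0.2367 0.5233 0.2305]
```

```bash
A='[{"dx":-2.3,"dy":-2.07}]' ; python3 -m handwheel '[{"dx":-1,"dy":-0.9},{"dx":-2.3,"dy":-2.07},{"dx":-2.3,"dy":-2.07},{"dx":-2.3,"dy":-2.07},{"dx":-2.3,"dy":-2.07},{"dx":-2.3,"dy":-2.07},{"dx":-2.3,"dy":-2.07},{"dx":-2.3,"dy":-2.07}]' 1; python3 -c "
from h import *
go(.533,-.157,.23)"
```

```text
t 0.1 tool cm [-55.04 -49.77   0.13] rot [-3.1397e+00 -1.0000e-04  2.7168e+00] pos [0.2367 0.5233 0.2305]invalid input
```

```bash
python3 -m handwheel '[{"dx":-2.3,"dy":-2.07},{"dx":-2.3,"dy":-2.07},{"dx":-2.3,"dy":-2.07},{"dx":-2.3,"dy":-2.07},{"dx":-2.3,"dy":-2.07},{"dx":-2.3,"dy":-2.07},{"dx":-2.3,"dy":-2.07},{"dx":-2.3,"dy":-2.07}]'; python3 -c "
from h import *
go(.533,-.157,.23)"
```

```text
t 0.1 tool cm [-55.04 -49.77   0.13] rot [-3.1397e+00 -1.0000e-04  2.7168e+00] pos [0.2367 0.5233 0.2305]invalid input
```

```bash
python3 -m handwheel '[{"dx":-1.0,"dy":-0.9,"dz":0.0,"yaw":0.0}]'; python3 -m handwheel --help
```

```text
time_s: 0.18
ee_pos: [0.2419, 0.5128, 0.2307]
tool_rot: [3.141, -0.001, 2.718]
wrist_force: [1.2, 1.2, 1.0]
opening: 0.0853invalid input: not JSON, or not a number
```

All four keys are needed in each row.

```bash
python3 -m handwheel '[{"dx":-2.3,"dy":-2.07,"dz":0,"yaw":0},{"dx":-2.3,"dy":-2.07,"dz":0,"yaw":0},{"dx":-2.3,"dy":-2.07,"dz":0,"yaw":0},{"dx":-2.3,"dy":-2.07,"dz":0,"yaw":0},{"dx":-2.3,"dy":-2.07,"dz":0,"yaw":0},{"dx":-2.3,"dy":-2.07,"dz":0,"yaw":0},{"dx":-2.3,"dy":-2.07,"dz":0,"yaw":0},{"dx":-2.3,"dy":-2.07,"dz":0,"yaw":0}]' 1; python3 -c "
from h import *
go(.533,-.157,.23)"
```

```text
time_s: 0.85
ee_pos: [0.3416, 0.2823, 0.2311]
tool_rot: [-3.141, 0.0, 2.717]
wrist_force: [-0.1, 0.4, 0.9]
opening: 0.0853
t 0.85 tool cm [-35.53 -32.15   0.14] rot [-3.1408e+00  1.0000e-04  2.7170e+00] pos [0.3416 0.2823 0.2311]
```

```bash
python3 -m handwheel '[{"dx":-2.3,"dy":-2.07,"dz":0,"yaw":0},{"dx":-2.3,"dy":-2.07,"dz":0,"yaw":0},{"dx":-2.3,"dy":-2.07,"dz":0,"yaw":0},{"dx":-2.3,"dy":-2.07,"dz":0,"yaw":0},{"dx":-2.3,"dy":-2.07,"dz":0,"yaw":0},{"dx":-2.3,"dy":-2.07,"dz":0,"yaw":0},{"dx":-2.3,"dy":-2.07,"dz":0,"yaw":0},{"dx":-2.3,"dy":-2.07,"dz":0,"yaw":0}]' 1; python3 -m handwheel '[{"dx":-2.3,"dy":-2.07,"dz":0,"yaw":0},{"dx":-2.3,"dy":-2.07,"dz":0,"yaw":0},{"dx":-2.3,"dy":-2.07,"dz":0,"yaw":0},{"dx":-2.3,"dy":-2.07,"dz":0,"yaw":0},{"dx":-2.3,"dy":-2.07,"dz":0,"yaw":0},{"dx":-2.3,"dy":-2.07,"dz":0,"yaw":0},{"dx":-1.5,"dy":-1.3,"dz":0,"yaw":0},{"dx":0,"dy":0,"dz":0,"yaw":0}]' 1; python3 -c "
from h import *
go(.533,-.157,.23)"
```

```text
time_s: 1.52
ee_pos: [0.4406, 0.0559, 0.2312]
tool_rot: [-3.141, -0.0, 2.716]
wrist_force: [0.1, -0.3, -0.1]
opening: 0.0855
time_s: 2.18
ee_pos: [0.5252, -0.1344, 0.231]
tool_rot: [-3.14, 0.002, 2.713]
wrist_force: [-0.5, -0.2, -0.0]
opening: 0.0851
t 2.18 tool cm [-1.65 -1.73  0.11] rot [-3.1398e+00  1.9000e-03  2.7133e+00] pos [ 0.5252 -0.1344  0.231 ]
```

```bash
python3 -m handwheel '[{"dx":-0.8,"dy":-0.8,"dz":0,"yaw":0},{"dx":0,"dy":0,"dz":0,"yaw":0},{"dx":0,"dy":0,"dz":0,"yaw":0}]'; python3 -c "
from h import *
go(.533,-.157,.23)"
```

```text
time_s: 2.43
ee_pos: [0.5274, -0.1404, 0.2311]
tool_rot: [3.142, -0.001, 2.717]
wrist_force: [-1.0, 0.1, -0.1]
opening: 0.0856
t 2.43 tool cm [-1.2  -1.28  0.11] rot [ 3.1415e+00 -9.0000e-04  2.7166e+00] pos [ 0.5274 -0.1404  0.2311]
```

```bash
python3 -m handwheel '[{"dx":-0.6,"dy":-0.64,"dz":0,"yaw":0},{"dx":-0.6,"dy":-0.64,"dz":1,"yaw":0},{"dx":0,"dy":0,"dz":2.5,"yaw":0},{"dx":0,"dy":0,"dz":2.5,"yaw":0},{"dx":0,"dy":0,"dz":1.0,"yaw":0},{"dx":0,"dy":0,"dz":0,"yaw":0},{"dx":0,"dy":0,"dz":0,"yaw":0}]'; python3 -c "
from h import *
go(.533,-.157,.078)
for n in('side','top'): cv2.imwrite(f'pics/{n}1.png',r.camera(n)[:,:,::-1])
crop('pics/side1.png',205,170,110,140,4,'pics/s1z.png')
print(proj('side',r.read_state()['ee_pos']))
"
```

```text
time_s: 3.02
ee_pos: [0.5335, -0.157, 0.1608]
tool_rot: [-3.141, -0.002, 2.717]
wrist_force: [0.9, 0.0, -0.2]
opening: 0.0857
t 3.02 tool cm [ 0.03 -0.02  8.28] rot [-3.1414e+00 -1.6000e-03  2.7172e+00] pos [ 0.5335 -0.157   0.1608]
[261.31613351 235.76549731]
```

View pics/s1z.png

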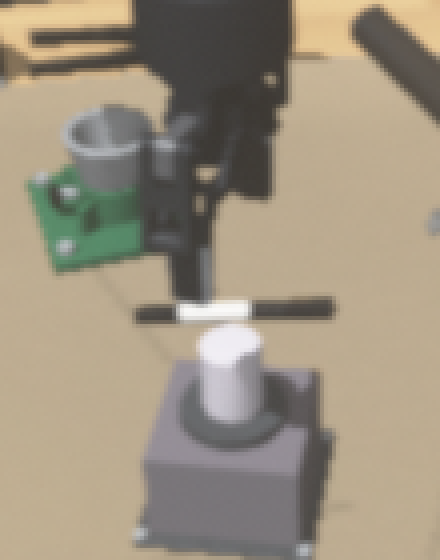

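View pics/top1.png

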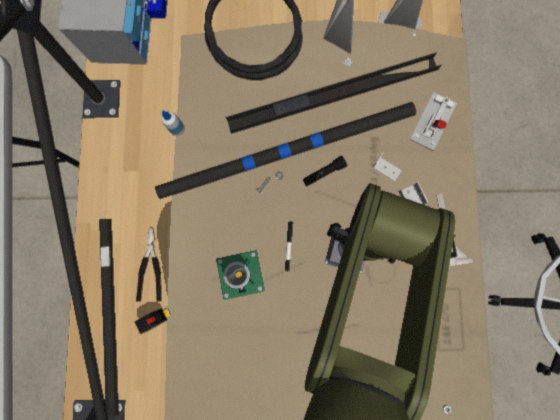

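```bash
python3 -m handwheel '[{"dx":0.03,"dy":0,"dz":1.2,"yaw":0},{"dx":0,"dy":0,"dz":1.2,"yaw":0},{"dx":0,"dy":0,"dz":1.2,"yaw":0},{"dx":0,"dy":0,"dz":1.2,"yaw":0},{"dx":0,"dy":0,"dz":1.2,"yaw":0},{"dx":0,"dy":0,"dz":1.2,"yaw":0},{"dx":0,"dy":0,"dz":0.7,"yaw":0},{"dx":0,"dy":0,"dz":0,"yaw":0}]'; python3 -c "
from h import *
go(.533,-.157,.079)
cv2.imwrite(f'pics/side2.png',r.camera('side')[:,:,::-1])
crop('pics/side2.png',205,190,110,120,4,'pics/s2z.png')
"
```

```text
time_s: 3.78
ee_pos: [0.5334, -0.1569, 0.082]
tool_rot: [-3.142, -0.001, 2.717]
wrist_force: [-0.7, -0.0, 0.3]
opening: 0.0852
t 3.78 tool cm [ 0.03 -0.02  0.3 ] rot [-3.1415e+00 -5.0000e-04  2.7169e+00] pos [ 0.5334 -0.1569  0.082 ]
```

View pics/s2z.png

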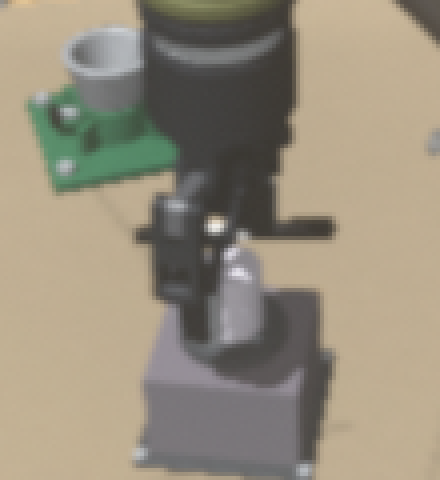

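The side picture shows the fingers straddling the head, with the near fingertip in front of it at about (255,270). The jaws can close.

```bash
python3 -m handwheel '[{"dx":0.03,"dy":0,"dz":0.3,"yaw":0},{"dx":0,"dy":0,"dz":0,"yaw":0}]'; python3 -m handwheel '[{"dx":0,"dy":0,"dz":0,"yaw":0},{"dx":0,"dy":0,"dz":0,"yaw":0},{"dx":0,"dy":0,"dz":0,"yaw":0},{"dx":0,"dy":0,"dz":0,"yaw":0},{"dx":0,"dy":0,"dz":0,"yaw":0},{"dx":0,"dy":0,"dz":0,"yaw":0},{"dx":0,"dy":0,"dz":0,"yaw":0},{"dx":0,"dy":0,"dz":0,"yaw":0}]' 0;python3 -c "
from h import *
go(.533,-.157,.079)"
```

```text
time_s: 4.0
ee_pos: [0.5337, -0.1571, 0.0799]
tool_rot: [3.142, 0.001, 2.717]
wrist_force: [-0.3, -0.5, -0.8]
opening: 0.0854
time_s: 4.67
ee_pos: [0.5334, -0.1571, 0.0797]
tool_rot: [-3.141, 0.001, 2.717]
wrist_force: [-1.4, -1.1, 6.1]
opening: 0.0325
t 4.67 tool cm [ 0.04 -0.01  0.07] rot [-3.1414e+00  7.0000e-04  2.7168e+00] pos [ 0.5334 -0.1571  0.0797]
```

```bash
python3 -m handwheel '[{"dx":0,"dy":0,"dz":-0.4,"yaw":0},{"dx":0,"dy":0,"dz":-0.8,"yaw":0},{"dx":0,"dy":0,"dz":-1.2,"yaw":0},{"dx":0,"dy":0,"dz":-1.6,"yaw":0},{"dx":0,"dy":0,"dz":-2.0,"yaw":0},{"dx":0,"dy":0,"dz":-2.0,"yaw":0},{"dx":0,"dy":0,"dz":-1.6,"yaw":0},{"dx":0,"dy":0,"dz":-1.2,"yaw":0}]'; python3 -m handwheel '[{"dx":0,"dy":0,"dz":-0.8,"yaw":0},{"dx":0,"dy":0,"dz":-0.4,"yaw":0},{"dx":0,"dy":0,"dz":0,"yaw":0},{"dx":0,"dy":0,"dz":0,"yaw":0},{"dx":0,"dy":0,"dz":0,"yaw":0}]'; python3 -c "
from h import *
cv2.imwrite(f'pics/side3.png',r.camera('side')[:,:,::-1])
crop('pics/side3.png',195,140,120,150,4,'pics/s3z.png')
go(.4705,.1235,.2)
"
```

```text
time_s: 5.33
ee_pos: [0.5332, -0.1567, 0.1887]
tool_rot: [3.141, 0.001, 2.717]
wrist_force: [0.0, -1.0, -3.6]
opening: 0.0324
time_s: 5.75
ee_pos: [0.5323, -0.1566, 0.1982]
tool_rot: [-3.141, -0.002, 2.717]
wrist_force: [-0.2, -0.9, -4.2]
opening: 0.0322
t 5.8 tool cm [17.18 22.97 -0.15] rot [-3.1415e+00 -2.3000e-03  2.7168e+00] pos [ 0.5324 -0.1566  0.1982]
```

View pics/s3z.png

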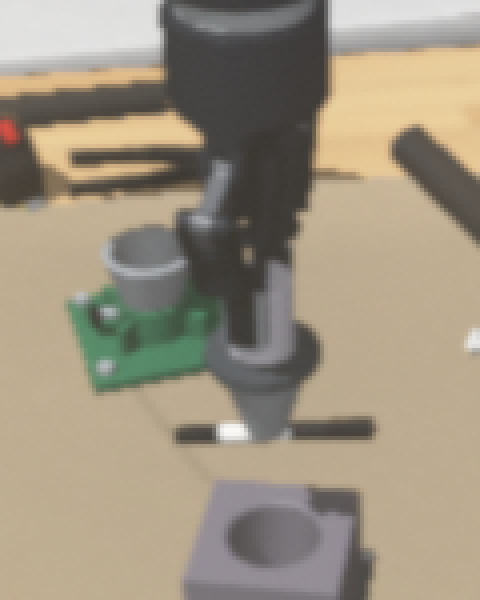

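The arbor came up upright in the jaws: flange at about (262,230), foot at about (262,248), and the bore below is empty. Next I carry it over to the fixture.

```bash
python3 -m handwheel '[{"dx":0.5,"dy":0.7,"dz":0,"yaw":0},{"dx":1.0,"dy":1.35,"dz":0,"yaw":0},{"dx":1.45,"dy":1.9,"dz":0,"yaw":0},{"dx":1.45,"dy":1.9,"dz":0,"yaw":0},{"dx":1.45,"dy":1.9,"dz":0,"yaw":0},{"dx":1.45,"dy":1.9,"dz":0,"yaw":0},{"dx":1.45,"dy":1.9,"dz":0,"yaw":0},{"dx":1.45,"dy":1.9,"dz":0,"yaw":0}]'; python3 -m handwheel '[{"dx":1.45,"dy":1.9,"dz":0,"yaw":0},{"dx":1.45,"dy":1.9,"dz":0,"yaw":0},{"dx":1.45,"dy":1.9,"dz":0,"yaw":0},{"dx":1.0,"dy":1.4,"dz":0,"yaw":0},{"dx":0.5,"dy":0.7,"dz":0,"yaw":0},{"dx":0,"dy":0,"dz":0,"yaw":0},{"dx":0,"dy":0,"dz":0,"yaw":0}]'; python3 -c "
from h import *
go(.4705,.1235,.2)
"
```

```text
time_s: 6.47
ee_pos: [0.4946, 0.0093, 0.1988]
tool_rot: [-3.142, -0.001, 2.717]
wrist_force: [0.3, -0.3, -4.5]
opening: 0.0321
time_s: 7.05
ee_pos: [0.4743, 0.1029, 0.1991]
tool_rot: [-3.141, 0.0, 2.718]
wrist_force: [-0.7, 0.6, -3.9]
opening: 0.0324
t 7.05 tool cm [ 1.19  1.72 -0.09] rot [-3.1407e+00  1.0000e-04  2.7183e+00] pos [0.4743 0.1029 0.1991]
```

```bash
python3 -m handwheel '[{"dx":0.6,"dy":0.86,"dz":0,"yaw":0},{"dx":0.6,"dy":0.86,"dz":0.6,"yaw":0},{"dx":0,"dy":0,"dz":1,"yaw":0},{"dx":0,"dy":0,"dz":1,"yaw":0},{"dx":0,"dy":0,"dz":0.6,"yaw":0},{"dx":0,"dy":0,"dz":0,"yaw":0},{"dx":0,"dy":0,"dz":0,"yaw":0}]'; python3 -c "
from h import *
cv2.imwrite(f'pics/side4.png',r.camera('side')[:,:,::-1])
crop('pics/side4.png',175,120,110,130,4,'pics/s4z.png')
cv2.imwrite(f'pics/top4.png',r.camera('top')[:,:,::-1])
crop('pics/top4.png',180,215,120,110,4,'pics/t4z.png')
go(.4705,.1235,.16)
"
```

```text
time_s: 7.63
ee_pos: [0.4702, 0.1232, 0.1665]
tool_rot: [-3.14, -0.001, 2.716]
wrist_force: [0.0, 0.4, -3.0]
opening: 0.0323
t 7.73 tool cm [ 0.05 -0.01  0.74] rot [3.1414e+00 4.0000e-04 2.7165e+00] pos [0.471  0.1234 0.1674]
```

View pics/s4z.png

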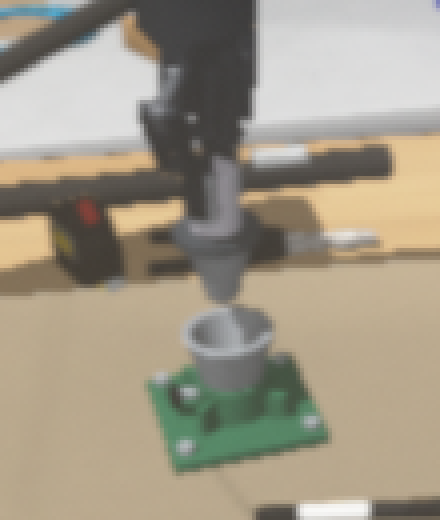

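View pics/t4z.png

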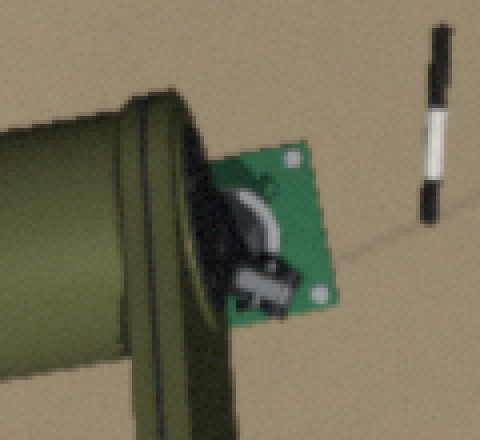

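Run:
```python
from h import *
p=r.read_state()['ee_pos']; f=lambda q:(np.array(q)-[175,120])*4+1.5
for z in (-.0197,-.0117,-.0647): print(z,f(proj('side',p+[0,0,z])))
for dx in(-.03,.03): print(f(proj('side',p+[dx,0,-.0157])))
print(f(proj('side',[.4705,.1235,.072])))
```

```text
-0.0197 [216.67455166 234.61009614]
-0.0117 [215.61874768 223.92512349]
-0.0647 [222.44805439 293.03923647]
[170.1444245  232.42907625]
[261.85899259 226.14919978]
[225.4372527  331.33776257]
```

```bash
python3 -m handwheel '[{"dx":0,"dy":0,"dz":0.8,"yaw":0},{"dx":0,"dy":0,"dz":0.8,"yaw":0},{"dx":0,"dy":0,"dz":0.8,"yaw":0},{"dx":0,"dy":0,"dz":0.8,"yaw":0},{"dx":0,"dy":0,"dz":0.8,"yaw":0},{"dx":0,"dy":0,"dz":0.8,"yaw":0},{"dx":0,"dy":0,"dz":0.3,"yaw":0},{"dx":0,"dy":0,"dz":0,"yaw":0}]'; python3 -c "
from h import *
go(.4712,.1235,.11); print(r.read_state()['wrist_force'])
"
```

```text
time_s: 8.4
ee_pos: [0.4698, 0.1234, 0.1151]
tool_rot: [-3.14, -0.002, 2.717]
wrist_force: [-0.1, 1.0, -4.8]
opening: 0.032
t 8.4 tool cm [-0.13  0.07  0.51] rot [-3.1401e+00 -2.1000e-03  2.7168e+00] pos [0.4698 0.1234 0.1151]
[-0.08117295  0.96804631 -4.76530436]
```

```bash
python3 -m handwheel '[{"dx":-0.08,"dy":0.03,"dz":0.2,"yaw":0},{"dx":0,"dy":0,"dz":0.2,"yaw":0},{"dx":0,"dy":0,"dz":0.1,"yaw":0},{"dx":0,"dy":0,"dz":0.1,"yaw":0},{"dx":0,"dy":0,"dz":0.1,"yaw":0},{"dx":0,"dy":0,"dz":0,"yaw":0}]'; for i in 1 2; do python3 -c "
from h import *
go(.4712,.1235,.11); print(r.read_state()['wrist_force'])
"; done
```

```text
time_s: 8.9
ee_pos: [0.4715, 0.1234, 0.1093]
tool_rot: [3.142, 0.0, 2.717]
wrist_force: [0.5, -0.1, -4.5]
opening: 0.0325
t 8.9 tool cm [ 0.03 -0.01 -0.07] rot [3.1415 0.     2.7168] pos [0.4715 0.1234 0.1093]
[ 0.5009756  -0.09312793 -4.53602891]
t 8.9 tool cm [ 0.03 -0.01 -0.07] rot [3.1415 0.     2.7168] pos [0.4715 0.1234 0.1093]
[ 0.5009756  -0.09312793 -4.53602891]
```

```bash
python3 -m handwheel '[{"dx":0,"dy":0,"dz":0.08,"yaw":0},{"dx":0,"dy":0,"dz":0.08,"yaw":0},{"dx":0,"dy":0,"dz":0.08,"yaw":0},{"dx":0,"dy":0,"dz":0,"yaw":0}]'; python3 -m handwheel '[{"dx":0,"dy":0,"dz":0.08,"yaw":0},{"dx":0,"dy":0,"dz":0.08,"yaw":0},{"dx":0,"dy":0,"dz":0,"yaw":0}]'
```

```text
time_s: 9.23
ee_pos: [0.4714, 0.1234, 0.1068]
tool_rot: [-3.141, -0.0, 2.717]
wrist_force: [-0.1, -0.2, -3.7]
opening: 0.0324
time_s: 9.48
ee_pos: [0.4714, 0.1234, 0.1052]
tool_rot: [-3.141, -0.0, 2.717]
wrist_force: [-0.1, 0.7, -3.1]
opening: 0.0325
```

```bash
python3 -m handwheel '[{"dx":0,"dy":0,"dz":0.07,"yaw":0},{"dx":0,"dy":0,"dz":0.07,"yaw":0},{"dx":0,"dy":0,"dz":0,"yaw":0}]'; python3 -m handwheel '[{"dx":0,"dy":0,"dz":0,"yaw":0}]'
```

```text
time_s: 9.73
ee_pos: [0.4714, 0.1234, 0.1038]
tool_rot: [-3.141, -0.0, 2.717]
wrist_force: [0.0, -0.8, -4.5]
opening: 0.0321
time_s: 9.82
ee_pos: [0.4715, 0.1234, 0.1038]
tool_rot: [-3.141, -0.0, 2.717]
wrist_force: [0.4, -0.1, -4.2]
opening: 0.0323
```

```bash
python3 -m handwheel '[{"dx":0,"dy":0,"dz":0.07,"yaw":0},{"dx":0,"dy":0,"dz":0.07,"yaw":0},{"dx":0,"dy":0,"dz":0,"yaw":0}]'; python3 -m handwheel '[{"dx":0,"dy":0,"dz":0.06,"yaw":0},{"dx":0,"dy":0,"dz":0,"yaw":0}]'; python3 -m handwheel '[{"dx":0,"dy":0,"dz":0.06,"yaw":0},{"dx":0,"dy":0,"dz":0,"yaw":0}]'
```

```text
time_s: 10.07
ee_pos: [0.4714, 0.1234, 0.1024]
tool_rot: [-3.141, -0.0, 2.717]
wrist_force: [-0.2, -0.5, -4.6]
opening: 0.0323
time_s: 10.23
ee_pos: [0.4715, 0.1234, 0.1018]
tool_rot: [-3.142, -0.0, 2.717]
wrist_force: [0.2, 0.2, -3.4]
opening: 0.0318
time_s: 10.4
ee_pos: [0.4715, 0.1235, 0.1012]
tool_rot: [-3.142, -0.0, 2.717]
wrist_force: [-0.3, -0.2, -3.4]
opening: 0.0324
```

```bash
python3 -m handwheel '[{"dx":0,"dy":0,"dz":0.06,"yaw":0},{"dx":0,"dy":0,"dz":0,"yaw":0}]'; python3 -m handwheel '[{"dx":0,"dy":0,"dz":0.06,"yaw":0},{"dx":0,"dy":0,"dz":0,"yaw":0}]';  python3 -m handwheel '[{"dx":0,"dy":0,"dz":0.06,"yaw":0},{"dx":0,"dy":0,"dz":0,"yaw":0}]'
```

```text
time_s: 10.57
ee_pos: [0.4715, 0.1234, 0.1006]
tool_rot: [-3.142, -0.0, 2.717]
wrist_force: [-0.2, 0.0, -3.6]
opening: 0.0323
time_s: 10.73
ee_pos: [0.4714, 0.1234, 0.1]
tool_rot: [-3.141, -0.0, 2.717]
wrist_force: [-0.1, 0.2, -3.9]
opening: 0.0323
time_s: 10.9
ee_pos: [0.4714, 0.1234, 0.0994]
tool_rot: [-3.142, -0.0, 2.717]
wrist_force: [0.4, 0.5, -3.4]
opening: 0.0325
```

```bash
python3 -m handwheel '[{"dx":0,"dy":0,"dz":0.06,"yaw":0},{"dx":0,"dy":0,"dz":0,"yaw":0}]'; python3 -m handwheel '[{"dx":0,"dy":0,"dz":0.06,"yaw":0},{"dx":0,"dy":0,"dz":0,"yaw":0}]';  python3 -m handwheel '[{"dx":0,"dy":0,"dz":0.06,"yaw":0},{"dx":0,"dy":0,"dz":0,"yaw":0}]'
```

```text
time_s: 11.07
ee_pos: [0.4715, 0.1235, 0.0988]
tool_rot: [-3.142, -0.0, 2.717]
wrist_force: [0.4, -0.2, -4.0]
opening: 0.0325
time_s: 11.23
ee_pos: [0.4717, 0.1234, 0.0987]
tool_rot: [3.141, 0.0, 2.717]
wrist_force: [-1.2, -0.3, 0.9]
opening: 0.0325
time_s: 11.4
ee_pos: [0.4717, 0.1234, 0.0982]
tool_rot: [3.141, 0.001, 2.717]
wrist_force: [-1.6, -1.1, 4.4]
opening: 0.0323
```

Contact with the pin came at TCP z = 0.0987. I let go here.

```bash
python3 -m handwheel '[{"dx":0,"dy":0,"dz":-0.04,"yaw":0},{"dx":0,"dy":0,"dz":0,"yaw":0}]'; python3 -m handwheel '[{"dx":0,"dy":0,"dz":0,"yaw":0},{"dx":0,"dy":0,"dz":0,"yaw":0},{"dx":0,"dy":0,"dz":0,"yaw":0},{"dx":0,"dy":0,"dz":0,"yaw":0},{"dx":0,"dy":0,"dz":0,"yaw":0},{"dx":0,"dy":0,"dz":0,"yaw":0},{"dx":0,"dy":0,"dz":0,"yaw":0},{"dx":0,"dy":0,"dz":0,"yaw":0}]' 1; python3 -c "
from h import *
cv2.imwrite(f'pics/side5.png',r.camera('side')[:,:,::-1])
crop('pics/side5.png',175,120,110,130,4,'pics/s5z.png')"
```

```text
time_s: 11.57
ee_pos: [0.4717, 0.1234, 0.0983]
tool_rot: [3.141, 0.0, 2.717]
wrist_force: [-1.0, 0.0, 2.7]
opening: 0.0323
time_s: 12.23
ee_pos: [0.4715, 0.1235, 0.0981]
tool_rot: [-3.142, -0.0, 2.717]
wrist_force: [0.8, -0.4, -0.5]
opening: 0.0854
```

View pics/s5z.png

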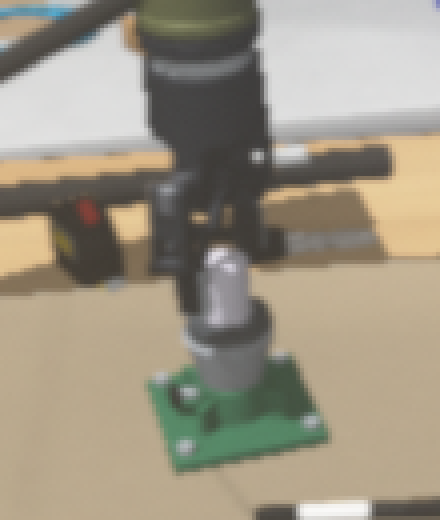

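It stands upright in the cup, head at about (231,190), released. I back up, close the fingers and look again.

```bash
python3 -m handwheel '[{"dx":0,"dy":0,"dz":-0.6,"yaw":0},{"dx":0,"dy":0,"dz":-1.2,"yaw":0},{"dx":0,"dy":0,"dz":-1.5,"yaw":0},{"dx":0,"dy":0,"dz":-1.5,"yaw":0},{"dx":0,"dy":0,"dz":-1.5,"yaw":0},{"dx":0,"dy":0,"dz":-1.2,"yaw":0},{"dx":0,"dy":0,"dz":-0.5,"yaw":0},{"dx":0,"dy":0,"dz":0,"yaw":0}]'; python3 -m handwheel '[{"dx":0,"dy":0,"dz":0,"yaw":0},{"dx":0,"dy":0,"dz":0,"yaw":0},{"dx":0,"dy":0,"dz":0,"yaw":0},{"dx":0,"dy":0,"dz":0,"yaw":0},{"dx":0,"dy":0,"dz":0,"yaw":0},{"dx":0,"dy":0,"dz":0,"yaw":0},{"dx":0,"dy":0,"dz":0,"yaw":0},{"dx":0,"dy":0,"dz":0,"yaw":0}]' 0; python3 -c "
from h import *
cv2.imwrite(f'pics/side6.png',r.camera('side')[:,:,::-1])
crop('pics/side6.png',175,110,110,140,4,'pics/s6z.png')
p=r.read_state()['ee_pos'];print(p)
f=lambda q:(np.array(q)-[175,110])*4+1.5
print(f(proj('side',p)),f(proj('side',[.4715,.1235,.129])),f(proj('side',[.4715,.1235,.072])))"
```

```text
time_s: 12.95
ee_pos: [0.4726, 0.1236, 0.1797]
tool_rot: [3.14, 0.003, 2.717]
wrist_force: [0.5, -0.1, 0.3]
opening: 0.0855
time_s: 13.62
ee_pos: [0.4715, 0.1234, 0.178]
tool_rot: [-3.141, -0.0, 2.717]
wrist_force: [0.2, -0.1, 1.4]
opening: 0.0002
[0.4715309  0.12344401 0.17805923]
[213.37775334 233.50392238] [219.7977693  299.12515217] [226.90164951 371.22703885]
```

View pics/s6z.png

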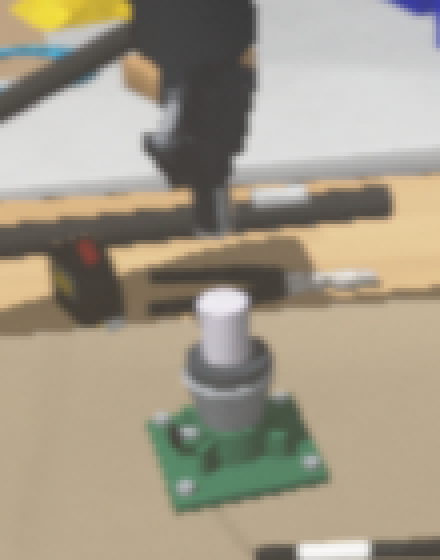

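Run:
```python
from h import *
b=cv2.imread('pics/side6.png'); x,y,k=218,176,8
i=cv2.resize(b[y:y+30,x:x+26],None,fx=k,fy=k,interpolation=cv2.INTER_CUBIC); g=i.min(2); print(g.max())
for t in(185,205,215):
    m=(g>t).astype(np.uint8)*255
    c=max(cv2.findContours(m,cv2.RETR_EXTERNAL,cv2.CHAIN_APPROX_NONE)[0],key=cv2.contourArea)
    e=cv2.fitEllipse(cv2.convexHull(c)); q=((e[0][0]+.5)/k+x-.5,(e[0][1]+.5)/k+y-.5); print(t,q,np.array(e[1])/k,onz('side',*q,.129))
print(proj('side',[.4715,.1235,.129]),proj('side',[.5334,-.157,.110]))
cv2.imwrite('pics/s6h.png',i)
```

```text
235
185 (230.8433198928833, 190.70069694519043) [14.0070076  19.65242004] [0.47426726 0.0900037  0.129     ]
205 (229.91496467590332, 185.3100233078003) [ 6.4145565  11.12148857] [0.47232343 0.11852139 0.129     ]
215 (229.90716075897217, 185.23932552337646) [ 5.72435904 10.71051216] [0.47230887 0.11890236 0.129     ]
[229.57444233 184.40628804] [261.67027673 255.31657662]
```

View pics/s6h.png

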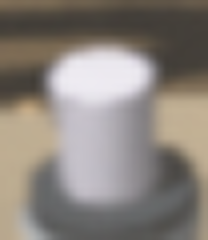

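```bash
python3 -m handwheel '[{"dx":-0.07,"dy":0,"dz":0.8,"yaw":0},{"dx":0,"dy":0,"dz":1,"yaw":0},{"dx":0,"dy":0,"dz":1,"yaw":0},{"dx":0,"dy":0,"dz":0.8,"yaw":0},{"dx":0,"dy":0,"dz":0.4,"yaw":0},{"dx":0,"dy":0,"dz":0.2,"yaw":0},{"dx":0,"dy":0,"dz":0,"yaw":0},{"dx":0,"dy":0,"dz":0,"yaw":0}]';  python3 -m handwheel '[{"dx":0,"dy":0,"dz":0.06,"yaw":0},{"dx":0,"dy":0,"dz":0.06,"yaw":0},{"dx":0,"dy":0,"dz":0,"yaw":0}]'
```

```text
time_s: 14.33
ee_pos: [0.4724, 0.1232, 0.1362]
tool_rot: [3.141, 0.0, 2.717]
wrist_force: [-0.4, 0.4, -1.3]
opening: -0.0002
time_s: 14.58
ee_pos: [0.4724, 0.1232, 0.1352]
tool_rot: [3.141, 0.001, 2.717]
wrist_force: [0.2, 0.8, -0.3]
opening: -0.0003
```

```bash
python3 -m handwheel '[{"dx":0,"dy":0,"dz":0.06,"yaw":0},{"dx":0,"dy":0,"dz":0.06,"yaw":0},{"dx":0,"dy":0,"dz":0.06,"yaw":0},{"dx":0,"dy":0,"dz":0,"yaw":0}]';  python3 -m handwheel '[{"dx":0,"dy":0,"dz":0.05,"yaw":0},{"dx":0,"dy":0,"dz":0.05,"yaw":0},{"dx":0,"dy":0,"dz":0,"yaw":0}]';  python3 -m handwheel '[{"dx":0,"dy":0,"dz":0.04,"yaw":0},{"dx":0,"dy":0,"dz":0.04,"yaw":0},{"dx":0,"dy":0,"dz":0,"yaw":0}]';  python3 -m handwheel '[{"dx":0,"dy":0,"dz":0.04,"yaw":0},{"dx":0,"dy":0,"dz":0.04,"yaw":0},{"dx":0,"dy":0,"dz":0,"yaw":0}]';  python3 -m handwheel '[{"dx":0,"dy":0,"dz":0.04,"yaw":0},{"dx":0,"dy":0,"dz":0.04,"yaw":0},{"dx":0,"dy":0,"dz":0,"yaw":0}]'
```

```text
time_s: 14.92
ee_pos: [0.4721, 0.1232, 0.133]
tool_rot: [-3.142, -0.0, 2.717]
wrist_force: [-0.1, -0.5, -0.1]
opening: 0.0001
time_s: 15.17
ee_pos: [0.4721, 0.1231, 0.132]
tool_rot: [-3.141, -0.0, 2.717]
wrist_force: [-0.8, -0.9, 0.7]
opening: -0.0002
time_s: 15.42
ee_pos: [0.4721, 0.1231, 0.1312]
tool_rot: [-3.141, -0.0, 2.717]
wrist_force: [-0.2, 0.0, -0.4]
opening: 0.0001
time_s: 15.67
ee_pos: [0.4721, 0.1232, 0.1304]
tool_rot: [-3.141, -0.0, 2.717]
wrist_force: [-0.4, -0.5, -0.6]
opening: -0.0002
time_s: 15.92
ee_pos: [0.4721, 0.1232, 0.1296]
tool_rot: [-3.141, -0.0, 2.717]
wrist_force: [0.5, 0.9, -1.0]
opening: 0.0001
```

```bash
python3 -m handwheel '[{"dx":0,"dy":0,"dz":0.04,"yaw":0},{"dx":0,"dy":0,"dz":0.04,"yaw":0},{"dx":0,"dy":0,"dz":0,"yaw":0}]';  python3 -m handwheel '[{"dx":0,"dy":0,"dz":0.03,"yaw":0},{"dx":0,"dy":0,"dz":0.03,"yaw":0},{"dx":0,"dy":0,"dz":0,"yaw":0}]';  python3 -m handwheel '[{"dx":0,"dy":0,"dz":0.03,"yaw":0},{"dx":0,"dy":0,"dz":0.03,"yaw":0},{"dx":0,"dy":0,"dz":0,"yaw":0}]';  python3 -m handwheel '[{"dx":0,"dy":0,"dz":0.03,"yaw":0},{"dx":0,"dy":0,"dz":0.03,"yaw":0},{"dx":0,"dy":0,"dz":0,"yaw":0}]'
```

```text
time_s: 16.17
ee_pos: [0.4721, 0.1232, 0.1288]
tool_rot: [-3.142, -0.0, 2.717]
wrist_force: [0.1, -0.7, 0.2]
opening: -0.0002
time_s: 16.42
ee_pos: [0.4724, 0.1232, 0.1285]
tool_rot: [3.141, 0.0, 2.717]
wrist_force: [-0.6, 0.0, 1.6]
opening: 0.0004
time_s: 16.67
ee_pos: [0.4725, 0.1232, 0.1281]
tool_rot: [3.141, 0.001, 2.717]
wrist_force: [0.1, 0.4, 4.5]
opening: -0.0001
time_s: 16.92
ee_pos: [0.4723, 0.1232, 0.1272]
tool_rot: [3.141, 0.0, 2.717]
wrist_force: [0.2, -0.3, 5.2]
opening: 0.0002
```

```bash
python3 -m handwheel '[{"dx":0,"dy":0,"dz":0.03,"yaw":0},{"dx":0,"dy":0,"dz":0.03,"yaw":0},{"dx":0,"dy":0,"dz":0.03,"yaw":0},{"dx":0,"dy":0,"dz":0,"yaw":0}]';  python3 -m handwheel '[{"dx":0,"dy":0,"dz":0.03,"yaw":0},{"dx":0,"dy":0,"dz":0.03,"yaw":0},{"dx":0,"dy":0,"dz":0,"yaw":0}]';  python3 -m handwheel '[{"dx":0,"dy":0,"dz":0.03,"yaw":0},{"dx":0,"dy":0,"dz":0.03,"yaw":0},{"dx":0,"dy":0,"dz":0,"yaw":0}]'
```

```text
time_s: 17.25
ee_pos: [0.4722, 0.1232, 0.1261]
tool_rot: [-3.142, -0.0, 2.717]
wrist_force: [-0.7, 0.1, 4.6]
opening: 0.0001
time_s: 17.5
ee_pos: [0.472, 0.1231, 0.1256]
tool_rot: [-3.141, -0.0, 2.717]
wrist_force: [-0.1, -0.6, 5.0]
opening: -0.0002
time_s: 17.75
ee_pos: [0.4718, 0.1231, 0.125]
tool_rot: [-3.141, -0.0, 2.717]
wrist_force: [-1.0, 0.1, 6.2]
opening: 0.0002
```

```bash
python3 -m handwheel '[{"dx":0,"dy":0,"dz":0.03,"yaw":0},{"dx":0,"dy":0,"dz":0.03,"yaw":0},{"dx":0,"dy":0,"dz":0.03,"yaw":0},{"dx":0,"dy":0,"dz":0,"yaw":0}]';  python3 -m handwheel '[{"dx":0,"dy":0,"dz":0.02,"yaw":0},{"dx":0,"dy":0,"dz":0.02,"yaw":0},{"dx":0,"dy":0,"dz":0,"yaw":0}]';  python3 -m handwheel '[{"dx":0,"dy":0,"dz":0.02,"yaw":0},{"dx":0,"dy":0,"dz":0.02,"yaw":0},{"dx":0,"dy":0,"dz":0,"yaw":0}]'
```

```text
time_s: 18.08
ee_pos: [0.4718, 0.123, 0.1245]
tool_rot: [-3.141, -0.0, 2.717]
wrist_force: [-2.0, -0.6, 8.8]
opening: -0.0
time_s: 18.33
ee_pos: [0.4718, 0.1231, 0.1245]
tool_rot: [-3.141, -0.0, 2.717]
wrist_force: [-2.1, -0.9, 12.4]
opening: -0.0002
time_s: 18.58
ee_pos: [0.4719, 0.1231, 0.1244]
tool_rot: [-3.142, 0.0, 2.717]
wrist_force: [-3.2, -0.2, 15.7]
opening: -0.0001
```

```bash
python3 -c "
from h import *
cv2.imwrite(f'pics/side7.png',r.camera('side')[:,:,::-1])
crop('pics/side7.png',200,165,65,60,10,'pics/s7z.png')
print(r.read_state()['wrist_force'])"
```

```text
[-3.48358844 -1.36199854 14.2722064 ]
```

View pics/s7z.png

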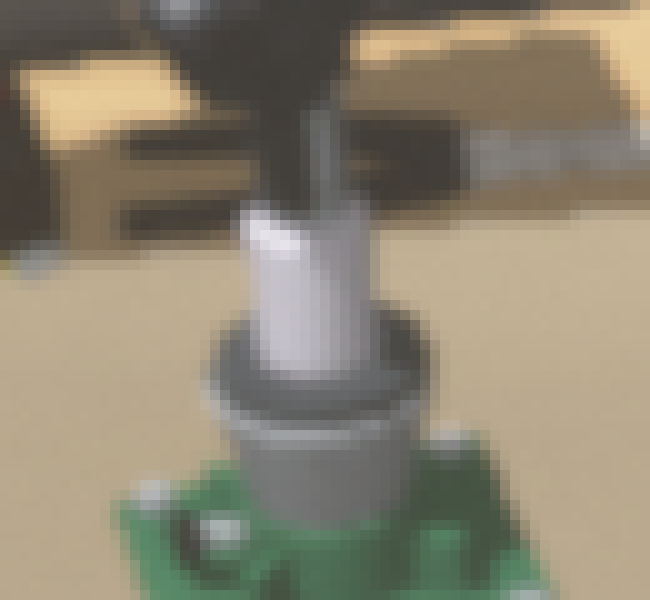

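The flange sits about 1 px (2 to 3 mm) too far towards +x on the rim, and the side force of -3.5 N in x agrees. The arbor is being held off centre by friction under the fingertips. I ease the push and nudge it towards the centre.

```bash
python3 -m handwheel '[{"dx":0.02,"dy":-0.015,"dz":0,"yaw":0},{"dx":0.02,"dy":-0.015,"dz":0,"yaw":0},{"dx":0.02,"dy":-0.015,"dz":0,"yaw":0},{"dx":0,"dy":0,"dz":0,"yaw":0}]'; python3 -m handwheel '[{"dx":0.02,"dy":-0.015,"dz":0,"yaw":0},{"dx":0.02,"dy":-0.015,"dz":0,"yaw":0},{"dx":0,"dy":0,"dz":0,"yaw":0}]'
```

```text
time_s: 18.97
ee_pos: [0.4718, 0.123, 0.1244]
tool_rot: [3.141, 0.001, 2.717]
wrist_force: [-2.0, 0.2, 13.5]
opening: 0.0003
time_s: 19.22
ee_pos: [0.4718, 0.123, 0.1244]
tool_rot: [3.14, 0.002, 2.717]
wrist_force: [-1.1, -0.3, 11.6]
opening: -0.0001
```

```bash
python3 -m handwheel '[{"dx":0.02,"dy":-0.01,"dz":0,"yaw":0},{"dx":0.02,"dy":-0.01,"dz":0,"yaw":0},{"dx":0.02,"dy":-0.01,"dz":0,"yaw":0},{"dx":0,"dy":0,"dz":0,"yaw":0}]'; python3 -m handwheel '[{"dx":0.02,"dy":-0.01,"dz":0,"yaw":0},{"dx":0.02,"dy":-0.01,"dz":0,"yaw":0},{"dx":0.02,"dy":-0.01,"dz":0,"yaw":0},{"dx":0,"dy":0,"dz":0,"yaw":0}]'; python3 -c "
from h import *
print(r.read_state()['ee_pos'],r.read_state()['tool_rot'])"
```

```text
time_s: 19.55
ee_pos: [0.4718, 0.1231, 0.1245]
tool_rot: [3.14, 0.003, 2.717]
wrist_force: [0.8, -0.4, 11.0]
opening: -0.0001
time_s: 19.88
ee_pos: [0.4717, 0.1231, 0.1245]
tool_rot: [3.139, 0.004, 2.717]
wrist_force: [0.5, 0.1, 9.7]
opening: 0.0
[0.47165484 0.12305624 0.1244686 ] [3.13933199 0.00382069 2.71689926]
```

```bash
python3 -m handwheel '[{"dx":0,"dy":0,"dz":-0.1,"yaw":0},{"dx":0,"dy":0,"dz":-0.2,"yaw":0},{"dx":0,"dy":0,"dz":-0.6,"yaw":0},{"dx":0,"dy":0,"dz":-1.2,"yaw":0},{"dx":0,"dy":0,"dz":-1.2,"yaw":0},{"dx":0,"dy":0,"dz":-0.5,"yaw":0},{"dx":0,"dy":0,"dz":0,"yaw":0},{"dx":0,"dy":0,"dz":0,"yaw":0}]'; python3 -c "
from h import *
cv2.imwrite(f'pics/side8.png',r.camera('side')[:,:,::-1])
crop('pics/side8.png',200,165,65,60,10,'pics/s8z.png')
s=r.read_state();print(s['ee_pos'],s['tool_rot'],s['wrist_force'])
f=lambda q:(np.array(q)-[200,165])*10+4.5
for z in (.05,.072,.08,.122): print(z,f(proj('side',[.4715,.1235,z])))"
```

```text
time_s: 20.55
ee_pos: [0.4694, 0.1228, 0.1612]
tool_rot: [-3.142, -0.0, 2.717]
wrist_force: [-0.1, 1.0, -0.7]
opening: 0.0001
[0.46905119 0.12275496 0.16086424] [-3.14105128e+00 -7.83900467e-04  2.71683847e+00] [-0.8536377  -0.36722503 -0.35738583]
0.05 [324.58190872 445.57980171]
0.072 [318.00412378 378.81759713]
0.08 [315.57494626 354.16229932]
0.122 [302.48331912 221.28688631]
```

View pics/s8z.png

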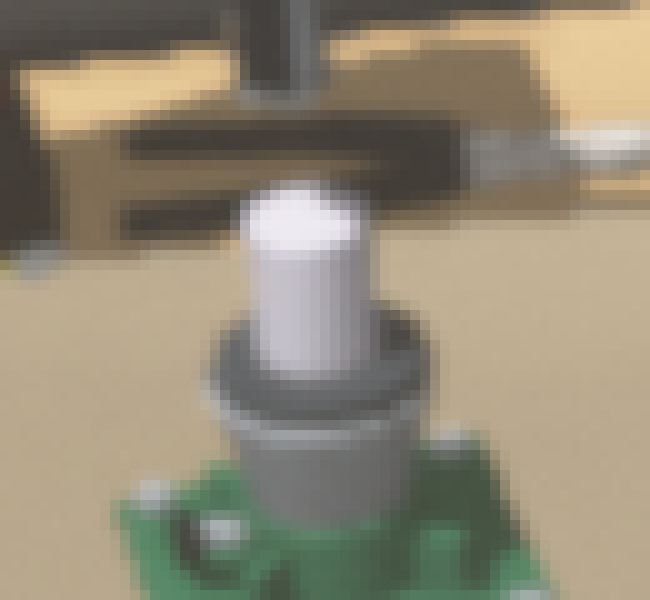

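```bash
python3 -m handwheel '[{"dx":-0.6,"dy":-1.4,"dz":-1,"yaw":0},{"dx":-1.3,"dy":-2.85,"dz":-1,"yaw":0},{"dx":-1.3,"dy":-2.85,"dz":0,"yaw":0},{"dx":-1.3,"dy":-2.85,"dz":0,"yaw":0},{"dx":-1.3,"dy":-2.85,"dz":0,"yaw":0},{"dx":-1.3,"dy":-2.85,"dz":0,"yaw":0},{"dx":-1.3,"dy":-2.85,"dz":0,"yaw":0},{"dx":-1.3,"dy":-2.85,"dz":0,"yaw":0}]'; python3 -c "
from h import *
cv2.imwrite(f'pics/top9.png',r.camera('top')[:,:,::-1])
cv2.imwrite(f'pics/side9.png',r.camera('side')[:,:,::-1])
f=lambda n,x,y:cv2.resize(cv2.imread(f'pics/{n}9.png')[y:y+50,x:x+50],(400,400),interpolation=cv2.INTER_CUBIC)
cv2.imwrite('pics/z9.png',np.hstack([f('top',212,250),f('side',207,175)]))
print(r.read_state()['ee_pos'])"
```

```text
time_s: 21.27
ee_pos: [0.4691, -0.1129, 0.1805]
tool_rot: [-3.141, -0.002, 2.717]
wrist_force: [-0.5, 0.5, 0.8]
opening: -0.0003
[ 0.47001481 -0.11566892  0.18059239]
```

View pics/z9.png

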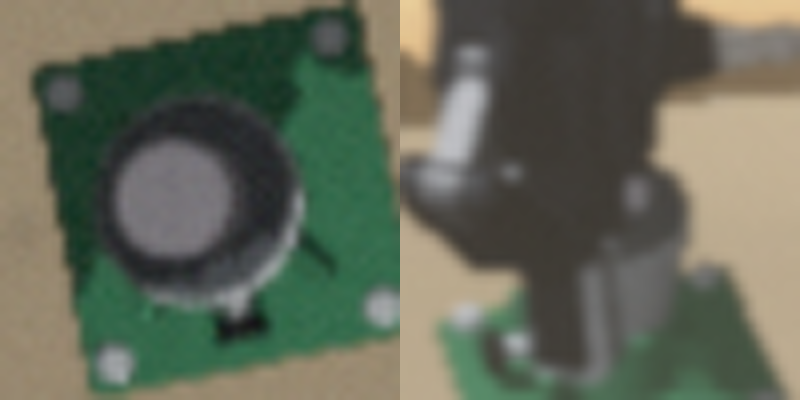

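Run:
```python
from h import *
a=cv2.imread('pics/top9.png'); x,y,k=212,250,8
i=cv2.resize(a[y:y+50,x:x+50],None,fx=k,fy=k,interpolation=cv2.INTER_CUBIC).astype(int)
g=i.max(2); B,G,Rr=i[...,0],i[...,1],i[...,2]
sat=G-np.maximum(B,Rr)
def fit(m,nm):
    m=cv2.morphologyEx(m.astype(np.uint8)*255,cv2.MORPH_OPEN,np.ones((9,9)))
    c=max(cv2.findContours(m,cv2.RETR_EXTERNAL,cv2.CHAIN_APPROX_NONE)[0],key=cv2.contourArea)
    e=cv2.fitEllipse(cv2.convexHull(c)); q=((e[0][0]+.5)/k+x-.5,(e[0][1]+.5)/k+y-.5); print(nm,q,np.array(e[1])/k); return q,e
o=i.astype(np.uint8).copy()
yy,xx=np.mgrid[:400,:400]; disc=(xx-200)**2+(yy-200)**2<125**2
qh,eh=fit((g>85)&(xx<240)&(np.hypot(xx-175,yy-198)<75)&(sat<8),'head'); 
qf,ef=fit((g<75)&(sat<12)&disc|(np.hypot(xx-175,yy-198)<60),'flange')
for e in(eh,ef): cv2.ellipse(o,e,(0,0,255),1)
cv2.imwrite('pics/z9f.png',o)
for z in(.122,.1245): print(z,onz('top',*qh,z))
for z in(.08,.0825): print(z,onz('top',*qf,z))
print('expected px centred on rim', proj('top',[.4695,.1235,.08]),proj('top',[.4695,.1235,.122]))
```

```text
head (233.2563076019287, 274.482852935791) [14.49833107 14.70860577]
flange (235.35100555419922, 273.1250820159912) [23.9127388  27.01846123]
0.122 [0.47131357 0.12397623 0.122     ]
0.1245 [0.47132795 0.12360889 0.1245    ]
0.08 [0.47428433 0.12508868 0.08      ]
0.0825 [0.47429067 0.12473399 0.0825    ]
expected px centred on rim [235.98875308 275.11602531] [233.45389186 275.27143723]
```

View pics/z9f.png

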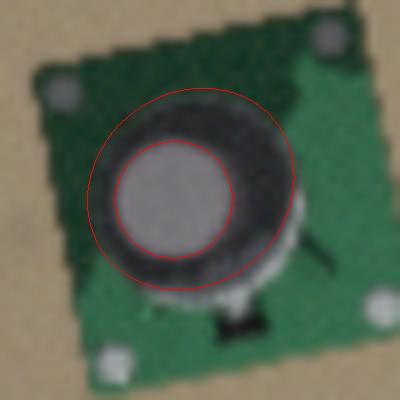

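The top picture shows the flange shifted towards +x: a strip of rim is visible at the lower right only, about (244,284). The arm's shadow spoils the fit, so I move clear to the left side for clean views.

```bash
python3 -m handwheel '[{"dx":1.2,"dy":1.4,"dz":-1,"yaw":0},{"dx":2.4,"dy":2.75,"dz":-1,"yaw":0},{"dx":2.4,"dy":2.75,"dz":0,"yaw":0},{"dx":2.4,"dy":2.75,"dz":0,"yaw":0},{"dx":2.4,"dy":2.75,"dz":0,"yaw":0},{"dx":2.4,"dy":2.75,"dz":0,"yaw":0},{"dx":2.4,"dy":2.75,"dz":0,"yaw":0},{"dx":2.4,"dy":2.75,"dz":0,"yaw":0}]'; python3 -m handwheel '[{"dx":2.4,"dy":2.75,"dz":0,"yaw":0},{"dx":2.4,"dy":2.75,"dz":0,"yaw":0},{"dx":2.4,"dy":2.75,"dz":0,"yaw":0},{"dx":2.4,"dy":2.75,"dz":0,"yaw":0},{"dx":2.4,"dy":2.75,"dz":0,"yaw":0},{"dx":2.4,"dy":2.75,"dz":0,"yaw":0},{"dx":2.4,"dy":2.75,"dz":0,"yaw":0},{"dx":1.2,"dy":1.4,"dz":0,"yaw":0}]'; python3 -c "
from h import *
cv2.imwrite(f'pics/top10.png',r.camera('top')[:,:,::-1])
cv2.imwrite(f'pics/side10.png',r.camera('side')[:,:,::-1])
f=lambda n,x,y:cv2.resize(cv2.imread(f'pics/{n}10.png')[y:y+50,x:x+50],(400,400),interpolation=cv2.INTER_CUBIC)
cv2.imwrite('pics/z10.png',np.hstack([f('top',212,250),f('side',207,175)]))
print(r.read_state()['ee_pos'])"
```

```text
time_s: 22.03
ee_pos: [0.3892, 0.1526, 0.2007]
tool_rot: [-3.141, -0.001, 2.717]
wrist_force: [-0.3, -0.0, 0.8]
opening: 0.0002
time_s: 22.7
ee_pos: [0.3097, 0.4169, 0.2006]
tool_rot: [3.141, -0.002, 2.72]
wrist_force: [0.4, -0.5, -0.1]
opening: -0.0001
[0.31024769 0.41614401 0.20040448]
```

View pics/z10.png

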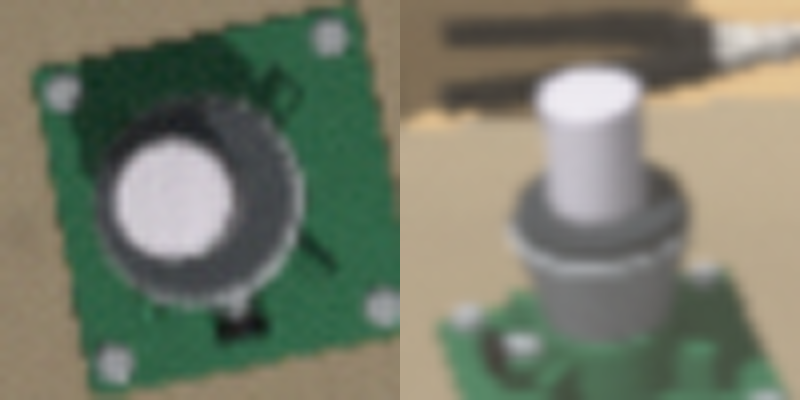

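Run:
```python
from h import *
k=8
def load(n,x,y): return cv2.resize(cv2.imread(f'pics/{n}')[y:y+50,x:x+50],None,fx=k,fy=k,interpolation=cv2.INTER_CUBIC)
def px(c,x,y): return ((c[0]+.5)/k+x-.5,(c[1]+.5)/k+y-.5)
def ell(m,x,y):
    c=max(cv2.findContours(m.astype(np.uint8)*255,cv2.RETR_EXTERNAL,cv2.CHAIN_APPROX_NONE)[0],key=cv2.contourArea)
    e=cv2.fitEllipse(cv2.convexHull(c)); return px(e[0],x,y),np.round(np.array(e[1])/k,1)
# head top in top view
t=load('top10.png',212,250); s=load('side10.png',207,175)
qt=ell(t.min(2)>150,212,250); print('top head',qt)
for th in(190,200,210): qs=ell(s[:180].min(2)>th,207,175); print('side head',th,qs)
# screws
sc=np.mean([(63,92),(330,37),(383,308),(115,363)],axis=0); q=px(sc,212,250)
for z in(.012,.016): print('plate ctr',onz('top',*q,z))
ss=np.mean([(467-400,317),(525-400,343),(705-400,270),(0,0)],axis=0)
for z in(.122,.1245): print(z,onz('top',*qt[0],z),onz('side',*qs[0],z))
print(tri(qs[0],qt[0]))
```

```text
top head ((233.24274063110352, 274.62726402282715), array([14.1, 14.2]))
side head 190 ((230.23478507995605, 190.09486389160156), array([13.5, 14.3]))
side head 200 ((229.8858413696289, 186.8195972442627), array([ 6.6, 11.5]))
side head 210 ((229.92146110534668, 186.6768980026245), array([ 6., 11.]))
plate ctr [0.47034422 0.12419089 0.012     ]
plate ctr [0.47036849 0.12366291 0.016     ]
0.122 [0.47098235 0.12400474 0.122     ] [0.47182694 0.12346264 0.122     ]
0.1245 [0.47099759 0.12363732 0.1245    ] [0.47196916 0.11910258 0.1245    ]
(array([0.47139344, 0.12407   , 0.1216448 ]), np.float64(0.0008269373113614363))
```

Both views are now clear. The head's top centre is at (233.2,274.6) in the top view and about (229.9,186.7) in the side view. Its centre is within 0.6 mm of the plate's centre. Its height agrees with TCP 0.1245 and with the rim at about 0.0744, after correcting the side-view bias seen at the rack. So the arbor is home, and I go back for the steady 20 N push.

```bash
python3 -m handwheel '[{"dx":0,"dy":0,"dz":0,"yaw":0}]'; python3 -c "
from h import *
go(.4714,.1233,.19)"
```

```text
time_s: 22.88
ee_pos: [0.3108, 0.413, 0.2003]
tool_rot: [-3.139, -0.001, 2.719]
wrist_force: [-0.1, 0.2, -0.5]
opening: -0.0003
t 22.88 tool cm [-26.53 -19.84   1.07] rot [-3.1390e+00 -5.0000e-04  2.7194e+00] pos [0.3108 0.413  0.2003]
```

```bash
python3 -m handwheel '[{"dx":-1.2,"dy":-0.9,"dz":0,"yaw":0},{"dx":-2.4,"dy":-1.8,"dz":0,"yaw":0},{"dx":-2.4,"dy":-1.8,"dz":0,"yaw":0},{"dx":-2.4,"dy":-1.8,"dz":0,"yaw":0},{"dx":-2.4,"dy":-1.8,"dz":0,"yaw":0},{"dx":-2.4,"dy":-1.8,"dz":0,"yaw":0},{"dx":-2.4,"dy":-1.8,"dz":0,"yaw":0},{"dx":-2.4,"dy":-1.8,"dz":0,"yaw":0}]'; python3 -m handwheel '[{"dx":-2.4,"dy":-1.8,"dz":0,"yaw":0},{"dx":-2.4,"dy":-1.8,"dz":0,"yaw":0},{"dx":-1.8,"dy":-1.3,"dz":0,"yaw":0},{"dx":-0.8,"dy":-0.6,"dz":0,"yaw":0},{"dx":0,"dy":0,"dz":0,"yaw":0},{"dx":0,"dy":0,"dz":0,"yaw":0}]'; python3 -c "
from h import *
go(.4714,.1233,.14)"
```

```text
time_s: 23.55
ee_pos: [0.42, 0.2127, 0.201]
tool_rot: [-3.14, -0.001, 2.715]
wrist_force: [1.0, 0.5, -0.4]
opening: 0.0002
time_s: 24.05
ee_pos: [0.4644, 0.1345, 0.201]
tool_rot: [-3.141, -0.001, 2.714]
wrist_force: [-0.5, 0.1, 0.1]
opening: -0.0001
t 24.05 tool cm [-1.11 -0.73  6.1 ] rot [-3.1413e+00 -1.5000e-03  2.7142e+00] pos [0.4644 0.1345 0.201 ]
```

```bash
python3 -m handwheel '[{"dx":-0.6,"dy":-0.4,"dz":0.4,"yaw":0},{"dx":-0.51,"dy":-0.33,"dz":1,"yaw":0},{"dx":0,"dy":0,"dz":1.4,"yaw":0},{"dx":0,"dy":0,"dz":1.4,"yaw":0},{"dx":0,"dy":0,"dz":1.0,"yaw":0},{"dx":0,"dy":0,"dz":0.6,"yaw":0},{"dx":0,"dy":0,"dz":0,"yaw":0},{"dx":0,"dy":0,"dz":0,"yaw":0}]'; python3 -c "
from h import *
go(.4714,.1233,.13)"
```

```text
time_s: 24.72
ee_pos: [0.472, 0.1243, 0.1428]
tool_rot: [-3.141, -0.001, 2.718]
wrist_force: [-0.2, 0.6, -0.2]
opening: -0.0001
t 24.72 tool cm [ 0.01 -0.11  1.28] rot [-3.1408e+00 -1.0000e-03  2.7177e+00] pos [0.472  0.1243 0.1428]
```

```bash
python3 -m handwheel '[{"dx":0,"dy":-0.08,"dz":0.3,"yaw":0},{"dx":0,"dy":0,"dz":0.3,"yaw":0},{"dx":0,"dy":0,"dz":0.2,"yaw":0},{"dx":0,"dy":0,"dz":0.2,"yaw":0},{"dx":0,"dy":0,"dz":0.2,"yaw":0},{"dx":0,"dy":0,"dz":0.1,"yaw":0},{"dx":0,"dy":0,"dz":0,"yaw":0},{"dx":0,"dy":0,"dz":0,"yaw":0}]'; python3 -m handwheel '[{"dx":0,"dy":0,"dz":0.06,"yaw":0},{"dx":0,"dy":0,"dz":0.06,"yaw":0},{"dx":0,"dy":0,"dz":0.06,"yaw":0},{"dx":0,"dy":0,"dz":0,"yaw":0},{"dx":0,"dy":0,"dz":0,"yaw":0}]'
```

```text
time_s: 25.38
ee_pos: [0.4721, 0.1232, 0.1303]
tool_rot: [-3.142, -0.0, 2.717]
wrist_force: [-1.2, 0.6, -0.4]
opening: -0.0002
time_s: 25.8
ee_pos: [0.472, 0.1233, 0.1285]
tool_rot: [-3.142, -0.0, 2.717]
wrist_force: [-0.8, -0.8, 0.8]
opening: 0.0003
```

```bash
python3 -m handwheel '[{"dx":0,"dy":0,"dz":0.06,"yaw":0},{"dx":0,"dy":0,"dz":0.06,"yaw":0},{"dx":0,"dy":0,"dz":0.06,"yaw":0},{"dx":0,"dy":0,"dz":0.06,"yaw":0},{"dx":0,"dy":0,"dz":0.06,"yaw":0},{"dx":0,"dy":0,"dz":0,"yaw":0},{"dx":0,"dy":0,"dz":0,"yaw":0}]'; python3 -m handwheel '[{"dx":0,"dy":0,"dz":0.03,"yaw":0},{"dx":0,"dy":0,"dz":0.03,"yaw":0},{"dx":0,"dy":0,"dz":0.03,"yaw":0},{"dx":0,"dy":0,"dz":0.03,"yaw":0},{"dx":0,"dy":0,"dz":0,"yaw":0}]'; python3 -m handwheel '[{"dx":0,"dy":0,"dz":0.03,"yaw":0},{"dx":0,"dy":0,"dz":0.03,"yaw":0},{"dx":0,"dy":0,"dz":0,"yaw":0}]'
```

```text
time_s: 26.38
ee_pos: [0.472, 0.1233, 0.1254]
tool_rot: [-3.142, -0.0, 2.717]
wrist_force: [-0.3, 0.2, 0.0]
opening: 0.0004
time_s: 26.8
ee_pos: [0.4721, 0.1233, 0.1245]
tool_rot: [3.142, 0.0, 2.717]
wrist_force: [0.0, -0.5, 3.6]
opening: -0.0001
time_s: 27.05
ee_pos: [0.4722, 0.1233, 0.1245]
tool_rot: [3.141, 0.001, 2.717]
wrist_force: [-1.7, 0.3, 6.8]
opening: 0.0003
```

```bash
python3 -m handwheel '[{"dx":0,"dy":0,"dz":0.03,"yaw":0},{"dx":0,"dy":0,"dz":0.03,"yaw":0},{"dx":0,"dy":0,"dz":0.03,"yaw":0},{"dx":0,"dy":0,"dz":0,"yaw":0}]'; python3 -m handwheel '[{"dx":0,"dy":0,"dz":0.03,"yaw":0},{"dx":0,"dy":0,"dz":0.03,"yaw":0},{"dx":0,"dy":0,"dz":0,"yaw":0}]'
```

```text
time_s: 27.38
ee_pos: [0.4722, 0.1233, 0.1244]
tool_rot: [3.141, 0.001, 2.717]
wrist_force: [-3.5, -0.5, 13.8]
opening: -0.0001
time_s: 27.63
ee_pos: [0.4723, 0.1233, 0.1244]
tool_rot: [3.141, 0.001, 2.717]
wrist_force: [-4.8, -0.1, 19.6]
opening: -0.0002
```

```bash
python3 -m handwheel '[{"dx":0,"dy":0,"dz":0,"yaw":0},{"dx":0,"dy":0,"dz":0,"yaw":0},{"dx":0,"dy":0,"dz":0,"yaw":0},{"dx":0,"dy":0,"dz":0,"yaw":0},{"dx":0,"dy":0,"dz":0,"yaw":0},{"dx":0,"dy":0,"dz":0,"yaw":0},{"dx":0,"dy":0,"dz":0,"yaw":0},{"dx":0,"dy":0,"dz":0,"yaw":0}]'; python3 -c "
from h import *
cv2.imwrite('pics/side11.png',r.camera('side')[:,:,::-1]); crop('pics/side11.png',200,165,65,60,10,'pics/s11z.png')"
```

```text
time_s: 28.3
ee_pos: [0.4723, 0.1233, 0.1244]
tool_rot: [3.141, 0.001, 2.717]
wrist_force: [-5.3, -1.1, 17.5]
opening: 0.0003
```

View pics/s11z.png

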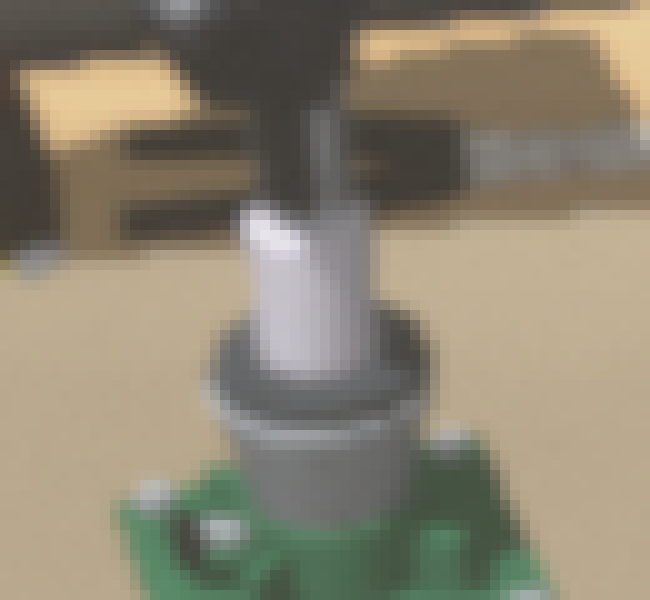

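The flange sits on the rim and has not moved in the picture. The hard stop at TCP 0.1244 repeated, and 17–20 N was held for over 0.6 s. Next I back off.

```bash
python3 -m handwheel '[{"dx":0,"dy":0,"dz":0,"yaw":0},{"dx":0,"dy":0,"dz":-0.05,"yaw":0},{"dx":0,"dy":0,"dz":-0.05,"yaw":0},{"dx":0,"dy":0,"dz":-0.05,"yaw":0},{"dx":0,"dy":0,"dz":-0.1,"yaw":0},{"dx":0,"dy":0,"dz":-0.3,"yaw":0},{"dx":0,"dy":0,"dz":-0.8,"yaw":0},{"dx":0,"dy":0,"dz":-1.5,"yaw":0}]'; python3 -m handwheel '[{"dx":0,"dy":0,"dz":-2,"yaw":0},{"dx":0,"dy":0,"dz":-2,"yaw":0},{"dx":0.6,"dy":0.45,"dz":-1.0,"yaw":0},{"dx":1.2,"dy":0.9,"dz":0,"yaw":0},{"dx":2.4,"dy":1.8,"dz":0,"yaw":0},{"dx":2.4,"dy":1.8,"dz":0,"yaw":0},{"dx":2.4,"dy":1.8,"dz":0,"yaw":0},{"dx":2.4,"dy":1.8,"dz":0,"yaw":0}]'; python3 -m handwheel '[{"dx":2.4,"dy":1.8,"dz":0,"yaw":0},{"dx":2.4,"dy":1.8,"dz":0,"yaw":0},{"dx":2.4,"dy":1.8,"dz":0,"yaw":0},{"dx":2.4,"dy":1.8,"dz":0,"yaw":0},{"dx":2.4,"dy":1.8,"dz":0,"yaw":0},{"dx":1.5,"dy":1.1,"dz":0,"yaw":0},{"dx":0.6,"dy":0.4,"dz":0,"yaw":0},{"dx":0,"dy":0,"dz":0,"yaw":0}]'
python3 - <<'E'
from h import *
cv2.imwrite(f'pics/top12.png',r.camera('top')[:,:,::-1])
cv2.imwrite(f'pics/side12.png',r.camera('side')[:,:,::-1])
k=8
f=lambda n,x,y:cv2.resize(cv2.imread(f'pics/{n}12.png')[y:y+50,x:x+50],(400,400),interpolation=cv2.INTER_CUBIC)
t,s=f('top',212,250),f('side',207,175)
cv2.imwrite('pics/z12.png',np.hstack([t,s]))
def ell(m,x,y):
    c=max(cv2.findContours(m.astype(np.uint8)*255,cv2.RETR_EXTERNAL,cv2.CHAIN_APPROX_NONE)[0],key=cv2.contourArea)
    e=cv2.fitEllipse(cv2.convexHull(c)); return ((e[0][0]+.5)/k+x-.5,(e[0][1]+.5)/k+y-.5)
qt=ell(t.min(2)>150,212,250); qs=ell(s[:180].min(2)>210,207,175); print(qt,qs,tri(qs,qt),onz('top',*qt,.1244))
d=cv2.absdiff(cv2.imread('pics/top0.png'),cv2.imread('pics/top12.png')).max(2)
m=cv2.morphologyEx((d>40).astype(np.uint8),cv2.MORPH_OPEN,np.ones((2,2)))
n,l,st,c=cv2.connectedComponentsWithStats(m); print(st[1:])
E
```

```text
time_s: 29.02
ee_pos: [0.4708, 0.123, 0.1498]
tool_rot: [-3.139, -0.003, 2.717]
wrist_force: [-1.6, 0.4, -0.4]
opening: 0.0
time_s: 29.68
ee_pos: [0.4022, 0.2493, 0.2008]
tool_rot: [3.141, -0.0, 2.716]
wrist_force: [0.3, 0.8, 0.3]
opening: 0.0002
time_s: 30.35
ee_pos: [0.3171, 0.4031, 0.2005]
tool_rot: [-3.141, -0.0, 2.72]
wrist_force: [0.7, 0.0, -0.2]
opening: -0.0002
(233.22511672973633, 274.6061820983887) (229.93710136413574, 186.69812774658203) (array([0.47143452, 0.12412604, 0.12154411]), np.float64(0.0008127979531854194)) [0.47104559 0.12369336 0.1244    ]
[[  75  214   27   61 1105]
 [ 339  235   14   16  128]
 [ 347  241   15   16  182]
 [ 113  245   30   31  452]
 [ 144  263   14   40  320]
 [ 225  263   25   25  345]
 [ 162  277    7   21  115]
 [ 246  281    2    2    4]
 [ 242  285    2    2    4]
 [  84  288   17   25  235]
 [  70  301    9   37  215]
 [  88  314   17   61  430]
 [ 137  319    2    2    4]
 [ 148  319    6    6   24]
 [ 130  325   37   49  509]
 [   0  341   88   69 3942]
 [  96  351    2    4    8]
 [ 117  355   46   65  878]
 [  28  404   17   16  176]
 [  10  413    4    6   15]
 [  19  415    7    5   31]]
```

View pics/z12.png

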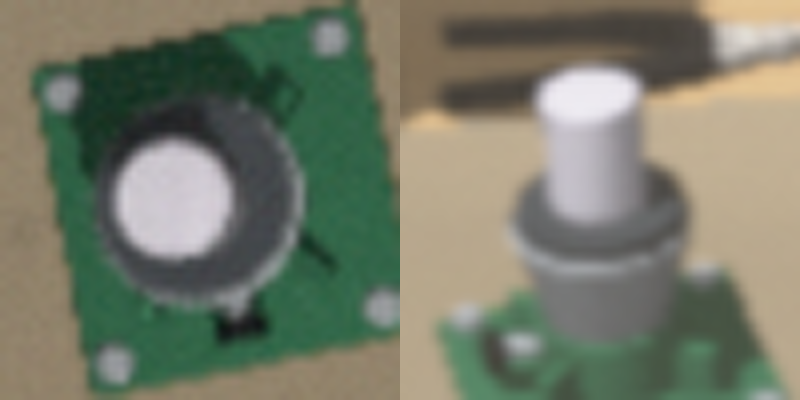

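View pics/top12.png

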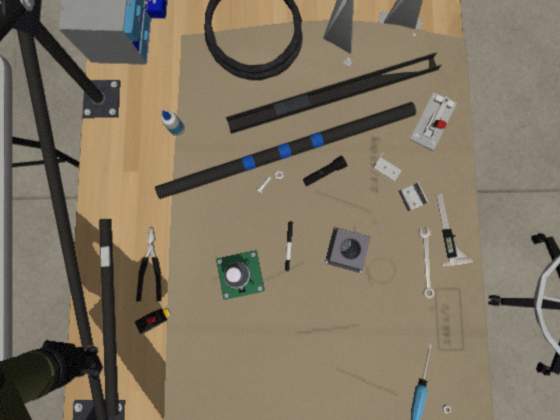

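The bystanders look where they were and the rack is empty. The rim shows on the left of the flange in the side view but not on the right, so I check the arbor's tilt and offset numerically, with the rack picture as reference.

Run:
```python
from h import *
def edges(g,v,lo,hi):
    # subpixel outer edges of bright head on row v
    row=g[v].astype(float); c=int((lo+hi)/2); pk=np.median(row[c-2:c+3])
    def cross(rng,bg):
        th=(pk+bg)/2
        for u in rng:
            a,b=row[u],row[u+(1 if rng.step>0 else -1)]
            if a>=th>b: return u+(a-th)/(a-b)*(1 if rng.step>0 else -1)
    return cross(range(c,c-12,-1),min(row[c-12:c])),cross(range(c,c+12,1),min(row[c:c+12]))
def head(img,base,ztop,cx,rows):
    g=cv2.imread(img)[...,0]
    L=[]
    for v in rows:
        l,h=edges(g,v,cx-9,cx+9)
        if l and h: L.append((v,(l+h)/2,h-l))
    L=np.array(L); p=np.polyfit(L[:,0],L[:,1],1)
    a,b=proj('side',[*base,ztop]),proj('side',[*base,ztop-.042])
    print(img,'slope meas',p[0],'exp',(b[0]-a[0])/(b[1]-a[1]),'mid off px',np.polyval(p,(a[1]+b[1])/2)-(a[0]+b[0])/2)
    print(np.round(L,2).tolist())
head('pics/side0.png',(.5334,-.157),.110,262,range(262,271))
head('pics/side12.png',(.4712,.1237),.1244,231,range(192,201))
```

```text
pics/side0.png slope meas 0.13409934941717802 exp 0.05208845830339393 mid off px -1.0936343017482386
[[262.0, 260.32, 10.85], [263.0, 260.86, 11.86], [264.0, 261.55, 13.06], [265.0, 261.63, 13.32], [266.0, 261.62, 13.51], [267.0, 261.65, 13.62], [268.0, 261.66, 13.59], [269.0, 261.64, 13.55], [270.0, 261.69, 13.38]]
pics/side12.png slope meas 0.218489372293721 exp 0.09870783380264793 mid off px -1.396800586110345
[[192.0, 228.77, 8.84], [193.0, 228.85, 9.01], [194.0, 228.92, 8.8], [195.0, 229.33, 9.43], [196.0, 229.9, 10.27], [197.0, 230.24, 10.88], [198.0, 230.26, 10.98], [199.0, 230.23, 10.77], [200.0, 230.12, 9.84]]
```

Run:
```python
from h import *
def sil(img,rows,c):
    im=cv2.imread(img).astype(float); d=im[...,2]-im[...,0]
    for v in rows:
        row=d[v]; out=[]
        for s in(-1,1):
            bg=np.median([row[c+s*k] for k in range(15,19)]); fg=row[c]; th=(bg+fg)/2; u=c
            while abs(u-c)<20 and row[u+s]<th: u+=s
            out.append(u+s*(th-row[u])/(row[u+s]-row[u]))
        print(v,round(sum(out)/2,2),round(out[1]-out[0],2),end=' | ')
    print()
sil('pics/side12.png',range(189,213),230)
sil('pics/side0.png',range(196,212),231)
for z in(.0664,.0744,.0784,.0824,.09,.1,.11,.1244): print(z,np.round(proj('side',[.4712,.1237,z]),2))
```

```text
189 229.99 12.85 | 190 230.12 12.82 | 191 230.41 12.61 | 192 230.67 12.06 | 193 230.75 11.85 | 194 230.81 11.93 | 195 231.2 12.92 | 196 231.72 15.06 | 197 231.85 16.91 | 198 231.71 18.61 | 199 231.57 20.04 | 200 231.79 20.98 | 201 231.61 21.6 | 202 231.36 22.22 | 203 231.2 22.45 | 204 231.2 22.3 | 205 231.42 21.69 | 206 231.36 20.95 | 207 231.53 19.74 | 208 231.32 17.91 | 209 230.23 14.53 | 210 230.38 14.75 | 211 226.81 12.38 | 212 226.27 12.46 | 
196 232.7 10.1 | 197 232.86 12.66 | 198 232.51 17.1 | 199 232.28 19.56 | 200 231.99 21.78 | 201 231.8 22.63 | 202 231.55 23.1 | 203 231.38 23.1 | 204 231.31 22.76 | 205 231.48 21.68 | 206 231.43 20.75 | 207 231.61 19.68 | 208 231.71 18.68 | 209 232.2 18.59 | 210 235.14 24.22 | 211 230.04 18.92 | 
0.0664 [231.41 204.12]
0.0744 [231.17 201.66]
0.0784 [231.04 200.43]
0.0824 [230.92 199.19]
0.09 [230.69 196.83]
0.1 [230.38 193.68]
0.11 [230.07 190.51]
0.1244 [229.61 185.87]
```

```bash
python3 -m handwheel '[{"dx":0,"dy":0,"dz":0,"yaw":0},{"dx":0,"dy":0,"dz":0,"yaw":0},{"dx":0,"dy":0,"dz":0,"yaw":0},{"dx":0,"dy":0,"dz":0,"yaw":0},{"dx":0,"dy":0,"dz":0,"yaw":0},{"dx":0,"dy":0,"dz":0,"yaw":0}]' 0.5; python3 -c "
from bench import r
print(r.sign_off())"
```

```text
time_s: 30.95
ee_pos: [0.3185, 0.4016, 0.2008]
tool_rot: [3.142, 0.0, 2.716]
wrist_force: [0.3, 0.4, 0.3]
opening: 0.0426
the job is handed in; nothing more can be done
None
```

I lifted the arbor from the rack, lowered it onto the ejector pin and let go of it there. I then pressed it about 4 mm down to a hard stop at TCP z = 0.1244, held the push, backed off clear and handed the job in at about 31 s.

**Force:** the wrist read 19.6 N at the start and 17.5 N at the end of a 0.67 s hold, about 22–24 N with the arbor's weight. No wrist reading passed 20 N.

**Home position:** the same stop came up on two separate presses. Raw triangulation of the two views put the rim about 2 mm lower than the stop implies. The rack measurement showed the same bias, so I took the arbor as home.

**Centring:** the head is within about 0.6 mm of the fixture's centre in the final views. The flange outline in the side view hints at about 1 mm towards +x, and a crude first reading suggested 2–3 mm. That, together with a 3–5 N side force while pressing, disagreed with the other checks. I judged it to be image resolution and shadow, because a wedged taper would have shown a far larger side force.

**Tilt:** one edge measurement for tilt gave unusable edges, so the tilt rests on the silhouette check, which showed nothing significant.

**Bystanders:** the marker, spanner, pliers and torch looked unmoved in the last top view. The picture difference I also ran showed changes around the pliers that I put down to the arm and its shadow, without checking further.

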